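# Lay the coffee caddies for a table

### The job

Lift every wooden caddy off its hook on the rack and stand it upright on the serving tray, and put two coffee capsules from the pocket tray into each of them, one in each compartment. When all of them are on the tray and filled, press the call button fully down and let go. Leave the bottles, jar, bowl, cup and spoon alone.

Things in the scene. Friction and masses are not known exactly. Their poses are not given: they have to be found in the camera images.
- rack: fixed steel stand, 330 mm wide, 123 high. Origin on the table below the middle hook; hooks point to its -x, crossbar along y. Flat hooks, 14 wide, 6 thick, top at z 115, at y -95, 0, +95, from the crossbar (x 47 to 63, z 103 to 119) to x -32, where a 5 thick tip turns up to z 122. Posts and feet only at y +-157. A caddy hangs with its origin near x 0, z 30, axes about parallel to the rack's
- serving_tray: fixed flat aluminium tray, 300 mm (its x) by 150 mm (its y), rim 14 mm high and 4 mm thick, floor 4 mm above the table. Origin: centre of its underside, z up
- pod_tray: fixed grey pocket tray, 196 mm (its x) by 134 mm (its y), 11 mm high, floor 4 mm above the table, walls and dividers 4 mm; 3 by 2 pockets, centres at x = -64, 0, +64 and y = -32.5, +32.5. Origin: centre of its underside
- caddy1: plywood caddy (or absent), hung on a hook: open box 104 mm (x) by 70 (y), 40 high, walls 4, with a handle board 8 thick in its plane x = 0, up to z 122. Top bar of the board: z 85 to 122, 56 wide (y); below it the hook slot, 28 wide, z 50 to 85. Two compartments, inside 44 (x) by 62 (y), centres x +-26, floor z 4. Origin: centre of underside, z up; 160 g
- caddy2: plywood caddy (or absent), hung on a hook: open box 104 mm (x) by 70 (y), 40 high, walls 4, with a handle board 8 thick in its plane x = 0, up to z 122. Top bar of the board: z 85 to 122, 56 wide (y); below it the hook slot, 28 wide, z 50 to 85. Two compartments, inside 44 (x) by 62 (y), centres x +-26, floor z 4. Origin: centre of underside, z up; 160 g
- caddy3: plywood caddy (or absent), hung on a hook: open box 104 mm (x) by 70 (y), 40 high, walls 4, with a handle board 8 thick in its plane x = 0, up to z 122. Top bar of the board: z 85 to 122, 56 wide (y); below it the hook slot, 28 wide, z 50 to 85. Two compartments, inside 44 (x) by 62 (y), centres x +-26, floor z 4. Origin: centre of underside, z up; 160 g
- pod1: copper-coloured coffee capsule: cylinder 28 mm across with a 34 mm flange, 3 mm thick, at its foot, 30 mm high in all; 15 g. Origin: centre of the flange's underside, z along the cylinder. Stands in a pocket at the start, flange down
- pod2: copper-coloured coffee capsule: cylinder 28 mm across with a 34 mm flange, 3 mm thick, at its foot, 30 mm high in all; 15 g. Origin: centre of the flange's underside, z along the cylinder. Stands in a pocket at the start, flange down
- pod3: copper-coloured coffee capsule: cylinder 28 mm across with a 34 mm flange, 3 mm thick, at its foot, 30 mm high in all; 15 g. Origin: centre of the flange's underside, z along the cylinder. Stands in a pocket at the start, flange down
- pod4: copper-coloured coffee capsule: cylinder 28 mm across with a 34 mm flange, 3 mm thick, at its foot, 30 mm high in all; 15 g. Origin: centre of the flange's underside, z along the cylinder. Stands in a pocket at the start, flange down
- pod5: copper-coloured coffee capsule: cylinder 28 mm across with a 34 mm flange, 3 mm thick, at its foot, 30 mm high in all; 15 g. Origin: centre of the flange's underside, z along the cylinder. Stands in a pocket at the start, flange down
- pod6: copper-coloured coffee capsule: cylinder 28 mm across with a 34 mm flange, 3 mm thick, at its foot, 30 mm high in all; 15 g. Origin: centre of the flange's underside, z along the cylinder. Stands in a pocket at the start, flange down
- bell_top (a point): centre of the top of the call button (black round button, 34 mm across, on a fixed steel housing); press straight down
- bell (a joint): travel of the call button in m, 0 released to 0.006 fully down, sprung, about 4 N
- ketchup: bystander, leave alone: red bottle, 60 across, 190 tall mm. Origin: centre of its underside
- mustard: bystander, leave alone: yellow bottle, 60 across, 170 tall mm. Origin: centre of its underside
- salsa: bystander, leave alone: amber glass jar, 70 across, 110 tall mm. Origin: centre of its underside
- ramekin: bystander, leave alone: low white bowl, 70 across, 35 tall mm. Origin: centre of its underside
- papercup: bystander, leave alone: open paper cup, 76 across, 90 tall mm. Origin: centre of its underside
- spoon: bystander, leave alone: metal spoon lying flat, 160 long mm

How it is judged:
On the way, in this order (a step that is already met when the one before it is completed fails the run):
1. every caddy stands upright on the serving tray, released, with a capsule in each of its two compartments (x of caddy1 in the frame of serving_tray between -0.125 and 0.125 m and y of caddy1 in the frame of serving_tray between -0.06 and 0.06 m and z of caddy1 in the frame of serving_tray between 0 and 0.009 m and angle between each of caddy1, caddy2, caddy3's own z axis and vertical below 0.12 rad and linear speed of each of caddy1, caddy2, caddy3 below 0.03 m/s and x of caddy2 in the frame of serving_tray between -0.125 and 0.125 m and y of caddy2 in the frame of serving_tray between -0.06 and 0.06 m and z of caddy2 in the frame of serving_tray between 0 and 0.009 m and x of caddy3 in the frame of serving_tray between -0.125 and 0.125 m and y of caddy3 in the frame of serving_tray between -0.06 and 0.06 m and z of caddy3 in the frame of serving_tray between 0 and 0.009 m and ((x of pod1 in the frame of caddy1 between 0.003 and 0.05 m and y of pod1 in the frame of caddy1 between -0.035 and 0.035 m and z of pod1 in the frame of caddy1 below 0.038 m) or (x of pod2 in the frame of caddy1 between 0.003 and 0.05 m and y of pod2 in the frame of caddy1 between -0.035 and 0.035 m and z of pod2 in the frame of caddy1 below 0.038 m) or (x of pod3 in the frame of caddy1 between 0.003 and 0.05 m and y of pod3 in the frame of caddy1 between -0.035 and 0.035 m and z of pod3 in the frame of caddy1 below 0.038 m) or (x of pod4 in the frame of caddy1 between 0.003 and 0.05 m and y of pod4 in the frame of caddy1 between -0.035 and 0.035 m and z of pod4 in the frame of caddy1 below 0.038 m) or (x of pod5 in the frame of caddy1 between 0.003 and 0.05 m and y of pod5 in the frame of caddy1 between -0.035 and 0.035 m and z of pod5 in the frame of caddy1 below 0.038 m) or (x of pod6 in the frame of caddy1 between 0.003 and 0.05 m and y of pod6 in the frame of caddy1 between -0.035 and 0.035 m and z of pod6 in the frame of caddy1 below 0.038 m)) and ((x of pod1 in the frame of caddy1 between -0.05 and -0.003 m and y of pod1 in the frame of caddy1 between -0.035 and 0.035 m and z of pod1 in the frame of caddy1 below 0.038 m) or (x of pod2 in the frame of caddy1 between -0.05 and -0.003 m and y of pod2 in the frame of caddy1 between -0.035 and 0.035 m and z of pod2 in the frame of caddy1 below 0.038 m) or (x of pod3 in the frame of caddy1 between -0.05 and -0.003 m and y of pod3 in the frame of caddy1 between -0.035 and 0.035 m and z of pod3 in the frame of caddy1 below 0.038 m) or (x of pod4 in the frame of caddy1 between -0.05 and -0.003 m and y of pod4 in the frame of caddy1 between -0.035 and 0.035 m and z of pod4 in the frame of caddy1 below 0.038 m) or (x of pod5 in the frame of caddy1 between -0.05 and -0.003 m and y of pod5 in the frame of caddy1 between -0.035 and 0.035 m and z of pod5 in the frame of caddy1 below 0.038 m) or (x of pod6 in the frame of caddy1 between -0.05 and -0.003 m and y of pod6 in the frame of caddy1 between -0.035 and 0.035 m and z of pod6 in the frame of caddy1 below 0.038 m)) and ((x of pod1 in the frame of caddy2 between 0.003 and 0.05 m and y of pod1 in the frame of caddy2 between -0.035 and 0.035 m and z of pod1 in the frame of caddy2 below 0.038 m) or (x of pod2 in the frame of caddy2 between 0.003 and 0.05 m and y of pod2 in the frame of caddy2 between -0.035 and 0.035 m and z of pod2 in the frame of caddy2 below 0.038 m) or (x of pod3 in the frame of caddy2 between 0.003 and 0.05 m and y of pod3 in the frame of caddy2 between -0.035 and 0.035 m and z of pod3 in the frame of caddy2 below 0.038 m) or (x of pod4 in the frame of caddy2 between 0.003 and 0.05 m and y of pod4 in the frame of caddy2 between -0.035 and 0.035 m and z of pod4 in the frame of caddy2 below 0.038 m) or (x of pod5 in the frame of caddy2 between 0.003 and 0.05 m and y of pod5 in the frame of caddy2 between -0.035 and 0.035 m and z of pod5 in the frame of caddy2 below 0.038 m) or (x of pod6 in the frame of caddy2 between 0.003 and 0.05 m and y of pod6 in the frame of caddy2 between -0.035 and 0.035 m and z of pod6 in the frame of caddy2 below 0.038 m)) and ((x of pod1 in the frame of caddy2 between -0.05 and -0.003 m and y of pod1 in the frame of caddy2 between -0.035 and 0.035 m and z of pod1 in the frame of caddy2 below 0.038 m) or (x of pod2 in the frame of caddy2 between -0.05 and -0.003 m and y of pod2 in the frame of caddy2 between -0.035 and 0.035 m and z of pod2 in the frame of caddy2 below 0.038 m) or (x of pod3 in the frame of caddy2 between -0.05 and -0.003 m and y of pod3 in the frame of caddy2 between -0.035 and 0.035 m and z of pod3 in the frame of caddy2 below 0.038 m) or (x of pod4 in the frame of caddy2 between -0.05 and -0.003 m and y of pod4 in the frame of caddy2 between -0.035 and 0.035 m and z of pod4 in the frame of caddy2 below 0.038 m) or (x of pod5 in the frame of caddy2 between -0.05 and -0.003 m and y of pod5 in the frame of caddy2 between -0.035 and 0.035 m and z of pod5 in the frame of caddy2 below 0.038 m) or (x of pod6 in the frame of caddy2 between -0.05 and -0.003 m and y of pod6 in the frame of caddy2 between -0.035 and 0.035 m and z of pod6 in the frame of caddy2 below 0.038 m)) and ((x of pod1 in the frame of caddy3 between 0.003 and 0.05 m and y of pod1 in the frame of caddy3 between -0.035 and 0.035 m and z of pod1 in the frame of caddy3 below 0.038 m) or (x of pod2 in the frame of caddy3 between 0.003 and 0.05 m and y of pod2 in the frame of caddy3 between -0.035 and 0.035 m and z of pod2 in the frame of caddy3 below 0.038 m) or (x of pod3 in the frame of caddy3 between 0.003 and 0.05 m and y of pod3 in the frame of caddy3 between -0.035 and 0.035 m and z of pod3 in the frame of caddy3 below 0.038 m) or (x of pod4 in the frame of caddy3 between 0.003 and 0.05 m and y of pod4 in the frame of caddy3 between -0.035 and 0.035 m and z of pod4 in the frame of caddy3 below 0.038 m) or (x of pod5 in the frame of caddy3 between 0.003 and 0.05 m and y of pod5 in the frame of caddy3 between -0.035 and 0.035 m and z of pod5 in the frame of caddy3 below 0.038 m) or (x of pod6 in the frame of caddy3 between 0.003 and 0.05 m and y of pod6 in the frame of caddy3 between -0.035 and 0.035 m and z of pod6 in the frame of caddy3 below 0.038 m)) and ((x of pod1 in the frame of caddy3 between -0.05 and -0.003 m and y of pod1 in the frame of caddy3 between -0.035 and 0.035 m and z of pod1 in the frame of caddy3 below 0.038 m) or (x of pod2 in the frame of caddy3 between -0.05 and -0.003 m and y of pod2 in the frame of caddy3 between -0.035 and 0.035 m and z of pod2 in the frame of caddy3 below 0.038 m) or (x of pod3 in the frame of caddy3 between -0.05 and -0.003 m and y of pod3 in the frame of caddy3 between -0.035 and 0.035 m and z of pod3 in the frame of caddy3 below 0.038 m) or (x of pod4 in the frame of caddy3 between -0.05 and -0.003 m and y of pod4 in the frame of caddy3 between -0.035 and 0.035 m and z of pod4 in the frame of caddy3 below 0.038 m) or (x of pod5 in the frame of caddy3 between -0.05 and -0.003 m and y of pod5 in the frame of caddy3 between -0.035 and 0.035 m and z of pod5 in the frame of caddy3 below 0.038 m) or (x of pod6 in the frame of caddy3 between -0.05 and -0.003 m and y of pod6 in the frame of caddy3 between -0.035 and 0.035 m and z of pod6 in the frame of caddy3 below 0.038 m)) and contact force between the fingers and anything else below 0.05 N), for 0.2 s.
2. the call button is pressed down (value of joint bell above 0.0045 m), for 0.02 s.
At the end, for the whole second after the job is handed in: every caddy present stands on the serving tray's floor (tilt under 0.12 rad, its centre inside 125 by 60 mm of the tray's centre, at rest), a capsule lies in both compartments of each, nothing is held, and the call button is up again after being pressed at least 4.5 mm (x of caddy1 in the frame of serving_tray between -0.125 and 0.125 m and y of caddy1 in the frame of serving_tray between -0.06 and 0.06 m and z of caddy1 in the frame of serving_tray between 0 and 0.009 m and angle between each of caddy1, caddy2, caddy3's own z axis and vertical below 0.12 rad and linear speed of each of caddy1, caddy2, caddy3 below 0.03 m/s and x of caddy2 in the frame of serving_tray between -0.125 and 0.125 m and y of caddy2 in the frame of serving_tray between -0.06 and 0.06 m and z of caddy2 in the frame of serving_tray between 0 and 0.009 m and x of caddy3 in the frame of serving_tray between -0.125 and 0.125 m and y of caddy3 in the frame of serving_tray between -0.06 and 0.06 m and z of caddy3 in the frame of serving_tray between 0 and 0.009 m and ((x of pod1 in the frame of caddy1 between 0.003 and 0.05 m and y of pod1 in the frame of caddy1 between -0.035 and 0.035 m and z of pod1 in the frame of caddy1 below 0.038 m) or (x of pod2 in the frame of caddy1 between 0.003 and 0.05 m and y of pod2 in the frame of caddy1 between -0.035 and 0.035 m and z of pod2 in the frame of caddy1 below 0.038 m) or (x of pod3 in the frame of caddy1 between 0.003 and 0.05 m and y of pod3 in the frame of caddy1 between -0.035 and 0.035 m and z of pod3 in the frame of caddy1 below 0.038 m) or (x of pod4 in the frame of caddy1 between 0.003 and 0.05 m and y of pod4 in the frame of caddy1 between -0.035 and 0.035 m and z of pod4 in the frame of caddy1 below 0.038 m) or (x of pod5 in the frame of caddy1 between 0.003 and 0.05 m and y of pod5 in the frame of caddy1 between -0.035 and 0.035 m and z of pod5 in the frame of caddy1 below 0.038 m) or (x of pod6 in the frame of caddy1 between 0.003 and 0.05 m and y of pod6 in the frame of caddy1 between -0.035 and 0.035 m and z of pod6 in the frame of caddy1 below 0.038 m)) and ((x of pod1 in the frame of caddy1 between -0.05 and -0.003 m and y of pod1 in the frame of caddy1 between -0.035 and 0.035 m and z of pod1 in the frame of caddy1 below 0.038 m) or (x of pod2 in the frame of caddy1 between -0.05 and -0.003 m and y of pod2 in the frame of caddy1 between -0.035 and 0.035 m and z of pod2 in the frame of caddy1 below 0.038 m) or (x of pod3 in the frame of caddy1 between -0.05 and -0.003 m and y of pod3 in the frame of caddy1 between -0.035 and 0.035 m and z of pod3 in the frame of caddy1 below 0.038 m) or (x of pod4 in the frame of caddy1 between -0.05 and -0.003 m and y of pod4 in the frame of caddy1 between -0.035 and 0.035 m and z of pod4 in the frame of caddy1 below 0.038 m) or (x of pod5 in the frame of caddy1 between -0.05 and -0.003 m and y of pod5 in the frame of caddy1 between -0.035 and 0.035 m and z of pod5 in the frame of caddy1 below 0.038 m) or (x of pod6 in the frame of caddy1 between -0.05 and -0.003 m and y of pod6 in the frame of caddy1 between -0.035 and 0.035 m and z of pod6 in the frame of caddy1 below 0.038 m)) and ((x of pod1 in the frame of caddy2 between 0.003 and 0.05 m and y of pod1 in the frame of caddy2 between -0.035 and 0.035 m and z of pod1 in the frame of caddy2 below 0.038 m) or (x of pod2 in the frame of caddy2 between 0.003 and 0.05 m and y of pod2 in the frame of caddy2 between -0.035 and 0.035 m and z of pod2 in the frame of caddy2 below 0.038 m) or (x of pod3 in the frame of caddy2 between 0.003 and 0.05 m and y of pod3 in the frame of caddy2 between -0.035 and 0.035 m and z of pod3 in the frame of caddy2 below 0.038 m) or (x of pod4 in the frame of caddy2 between 0.003 and 0.05 m and y of pod4 in the frame of caddy2 between -0.035 and 0.035 m and z of pod4 in the frame of caddy2 below 0.038 m) or (x of pod5 in the frame of caddy2 between 0.003 and 0.05 m and y of pod5 in the frame of caddy2 between -0.035 and 0.035 m and z of pod5 in the frame of caddy2 below 0.038 m) or (x of pod6 in the frame of caddy2 between 0.003 and 0.05 m and y of pod6 in the frame of caddy2 between -0.035 and 0.035 m and z of pod6 in the frame of caddy2 below 0.038 m)) and ((x of pod1 in the frame of caddy2 between -0.05 and -0.003 m and y of pod1 in the frame of caddy2 between -0.035 and 0.035 m and z of pod1 in the frame of caddy2 below 0.038 m) or (x of pod2 in the frame of caddy2 between -0.05 and -0.003 m and y of pod2 in the frame of caddy2 between -0.035 and 0.035 m and z of pod2 in the frame of caddy2 below 0.038 m) or (x of pod3 in the frame of caddy2 between -0.05 and -0.003 m and y of pod3 in the frame of caddy2 between -0.035 and 0.035 m and z of pod3 in the frame of caddy2 below 0.038 m) or (x of pod4 in the frame of caddy2 between -0.05 and -0.003 m and y of pod4 in the frame of caddy2 between -0.035 and 0.035 m and z of pod4 in the frame of caddy2 below 0.038 m) or (x of pod5 in the frame of caddy2 between -0.05 and -0.003 m and y of pod5 in the frame of caddy2 between -0.035 and 0.035 m and z of pod5 in the frame of caddy2 below 0.038 m) or (x of pod6 in the frame of caddy2 between -0.05 and -0.003 m and y of pod6 in the frame of caddy2 between -0.035 and 0.035 m and z of pod6 in the frame of caddy2 below 0.038 m)) and ((x of pod1 in the frame of caddy3 between 0.003 and 0.05 m and y of pod1 in the frame of caddy3 between -0.035 and 0.035 m and z of pod1 in the frame of caddy3 below 0.038 m) or (x of pod2 in the frame of caddy3 between 0.003 and 0.05 m and y of pod2 in the frame of caddy3 between -0.035 and 0.035 m and z of pod2 in the frame of caddy3 below 0.038 m) or (x of pod3 in the frame of caddy3 between 0.003 and 0.05 m and y of pod3 in the frame of caddy3 between -0.035 and 0.035 m and z of pod3 in the frame of caddy3 below 0.038 m) or (x of pod4 in the frame of caddy3 between 0.003 and 0.05 m and y of pod4 in the frame of caddy3 between -0.035 and 0.035 m and z of pod4 in the frame of caddy3 below 0.038 m) or (x of pod5 in the frame of caddy3 between 0.003 and 0.05 m and y of pod5 in the frame of caddy3 between -0.035 and 0.035 m and z of pod5 in the frame of caddy3 below 0.038 m) or (x of pod6 in the frame of caddy3 between 0.003 and 0.05 m and y of pod6 in the frame of caddy3 between -0.035 and 0.035 m and z of pod6 in the frame of caddy3 below 0.038 m)) and ((x of pod1 in the frame of caddy3 between -0.05 and -0.003 m and y of pod1 in the frame of caddy3 between -0.035 and 0.035 m and z of pod1 in the frame of caddy3 below 0.038 m) or (x of pod2 in the frame of caddy3 between -0.05 and -0.003 m and y of pod2 in the frame of caddy3 between -0.035 and 0.035 m and z of pod2 in the frame of caddy3 below 0.038 m) or (x of pod3 in the frame of caddy3 between -0.05 and -0.003 m and y of pod3 in the frame of caddy3 between -0.035 and 0.035 m and z of pod3 in the frame of caddy3 below 0.038 m) or (x of pod4 in the frame of caddy3 between -0.05 and -0.003 m and y of pod4 in the frame of caddy3 between -0.035 and 0.035 m and z of pod4 in the frame of caddy3 below 0.038 m) or (x of pod5 in the frame of caddy3 between -0.05 and -0.003 m and y of pod5 in the frame of caddy3 between -0.035 and 0.035 m and z of pod5 in the frame of caddy3 below 0.038 m) or (x of pod6 in the frame of caddy3 between -0.05 and -0.003 m and y of pod6 in the frame of caddy3 between -0.035 and 0.035 m and z of pod6 in the frame of caddy3 below 0.038 m)) and value of joint bell below 0.002 m); the robot touches nothing.
It fails at once if a bystander is shoved more than 40 mm or knocked over (distance of any of ketchup, mustard, salsa, ramekin, papercup, spoon from where it was at the start of the episode above 0.04 m or angle between any of ketchup, mustard, salsa, ramekin, papercup's own z axis and vertical above 0.6 rad).
Of caddy1, caddy2, caddy3 only 2 to 3 are there at a start; the rules pass over those that are not, and their reading is None.
At some moment in a run one of pod1, pod2, pod3, pod4, pod5, pod6 may be knocked a few centimetres aside while the robot is not near it.
It also fails if it takes over 210 s, if anything falls off the work surface, if the arm or the gripper's body presses on something with over 40 N, if the wrist force passes 120 N, or if a joint passes its speed limit or range.

### The arm

A 6-joint arm with a two-finger parallel gripper is mounted at the origin on the work surface. World frame = base frame: x ahead of the robot, y to its left, z up, the work surface at z = 0. Lengths are in m, angles in rad, forces in N, time in s.
With the tool pointing down it reaches from about 0.375 to 0.9 m from the base axis. Payload 3.1 kg.
Tool frame: the origin (TCP) lies at the very end of the fingers, on their centre line; the grasp point (between the pads) lies 19 mm behind it; z points along the fingers, y is the direction in which the jaws open and shut (so a half turn about z gives the same grasp; the last joint's range is limited). The gripper opens to 87 mm and grips with 3 to 60 N. Pads are 19 mm wide; open, the fingers measure 117 mm over their backs; the gripper's body (75 mm by 190 mm) begins 51 mm behind the grasp point.
Start: joints at [-0.178, 0.527, 1.433, -0, 1.181, -0.178], TCP at [0.625, 0, 0.223] pointing down, gripper open.
Joint ranges: [-3.08, 3.08], [-0.75, 2.2], [0.22, 2.44], [-1.43, 4.57], [0, 2.65], [-2.85, 2.85]. Speed limits (rad/s): [2.79, 2.79, 3.14, 3.14, 3.14, 3.14].

### API

Orientations are given as a unit quaternion [x, y, z, w].
In Python, from rig import robot, optics gives the robot as it stands.
- The arm moves only by the shell command python3 -m inch 'ROWS' [FORCE]. ROWS is JSON, a list of rows, each an object of numbers: "ax", "ay", "az": the turn, a rotation vector about the tool's x, y, z in rad; "dx", "dy", "dz": the shift along the tool's x, y, z in mm; "gripper": the opening in per cent of the stroke, from 0 (shut) to 100 (fully open). In form: [{"ax": .., "ay": .., "az": .., "dx": .., "dy": .., "dz": .., "gripper": ..}, ...]. A call has 1 to 8 rows; each row shifts and turns the commanded pose from where the row before left it, along the tool's axes as they then stand; what a row does not reach is not made up. A row lasts 1/10 s, in which the tool goes at most 50 mm and 8.59 degrees, less where a joint would pass 70% of its speed; a pose out of reach is approached as far as the arm can. A call with a gripper value outside its range is refused whole. The fingers move at their own pace and stop on an object; FORCE is the grip in N (left out, the last holds). Time passes only in rows, so rows that do not move let the fingers close. It gives the time, the measured TCP pose, the force and the opening at its end, in the units of the state.
- robot.get_obs(): the state, without advancing time (a new reading comes with each control period).
- optics.camera(name): name is "scene" or "side" or "wrist"; returns a dict with "img" (420x560x3 uint8, red, green, blue), "depth" (420x560 float32, m along the optical axis (not along the pixel's ray), 0 where there is no reading), "camera_matrix" (3x3 intrinsics, pixels), "position" and "attitude" of the camera in the world. Camera axes: x right, y up, looking along -z (the intrinsics and any distortion apply to the point x, -y, -z); pixel columns grow to the right and rows downward; lengths in m; the calibration is good to about 2 mm. The wrist camera is an equidistant fisheye: a pixel r from the principal point sees the ray r / f radians off the axis. A picture is of the moment at which its call begins.
- robot.hand_in(): hands the job in, once; it reports no verdict.
The state is a dict: "time": time; "q": joint angles; "joint_velocities": joint speeds; "joint_torque": joint torques, N m; "position": TCP position; "tool_rot": TCP orientation; "ft_force": force on the tool from outside, world axes, zero at the start; "moment": the same for the moment, N m; "grip_width": finger opening in m.
Only numpy, scipy, OpenCV 4.12 (cv2) and the standard library are available. Lean on these libraries where they do the work, as an engineer would, in place of code of your own. Each camera call takes 0.05 s, during which the arm holds its last target.

## Working session

There is one attempt and no reset: what is moved stays moved. The work goes in short steps, Python scripts to look and compute and a shell command to move; the robot and the scene stay as the last step left them, time stands still between calls to the robot, and variables do not carry over. Pictures are saved under pics/ and viewed, and the job is handed in when it is done.

```bash
ls; mkdir -p pics; cat > h.py <<'E'
import numpy as np,cv2,json,os
from rig import robot,optics
from scipy.spatial.transform import Rotation as R
def cap(n,tag):
    c=optics.camera(n); cv2.imwrite(f'pics/{tag}.png',cv2.cvtColor(c['img'],cv2.COLOR_RGB2BGR))
    np.savez(f'{tag}.npz',name=n,**{k:np.array(v) for k,v in c.items()}); return c
E
python3 - <<'E'
from h import *
for n in ['scene','side','wrist']:
    c=cap(n,n+'0'); print(n,{k:(np.round(v,4).tolist() if k not in('img','depth') else v.shape) for k,v in c.items()})
print(robot.get_obs())
E
```

```text
pics
scene {'img': (420, 560, 3), 'depth': (420, 560), 'camera_matrix': [[415.7471, 0.0, 281.9701], [0.0, 415.7471, 209.5678], [0.0, 0.0, 1.0]], 'position': [1.2218, -0.2947, 0.6945], 'attitude': [0.3718, 0.2151, 0.4643, 0.7745]}
side {'img': (420, 560, 3), 'depth': (420, 560), 'camera_matrix': [[523.2333, 0.0, 273.3349], [0.0, 523.2333, 205.9403], [0.0, 0.0, 1.0]], 'position': [0.4896, 0.8356, 0.961], 'attitude': [-0.0107, 0.3467, 0.9373, -0.0325]}
wrist {'img': (420, 560, 3), 'depth': (420, 560), 'camera_matrix': [[325.1923, 0.0, 287.3731], [0.0, 325.1923, 211.7832], [0.0, 0.0, 1.0]], 'position': [0.6249, 0.0702, 0.3858], 'attitude': [-0.1298, 0.0011, 0.0004, 0.9915]}
{'time': 0.15, 'q': array([-1.78540609e-01,  5.28267189e-01,  1.43363878e+00,  1.00083750e-05,
        1.18139025e+00, -1.78490621e-01]), 'joint_velocities': array([ 4.26399350e-04, -3.96476925e-03, -4.81163636e-03,  1.09328550e-03,
        6.06625043e-04, -5.00923721e-05]), 'joint_torque': array([ 9.14956272e-04, -4.40429199e+01, -1.76841742e+01,  6.33679633e-02,
        5.52540855e-02, -1.06930895e-04]), 'position': array([6.24424097e-01, 1.10886052e-04, 2.21777680e-01]), 'tool_rot': array([ 7.07125544e-01,  7.07087505e-01, -4.81979631e-04, -7.02321177e-04]), 'ft_force': array([ 0.69826772,  0.02615925, -0.97227657]), 'moment': array([-0.03475385, -0.03298918, -0.03694714]), 'grip_width': 0.08694478658893429}
```

View pics/scene0.png

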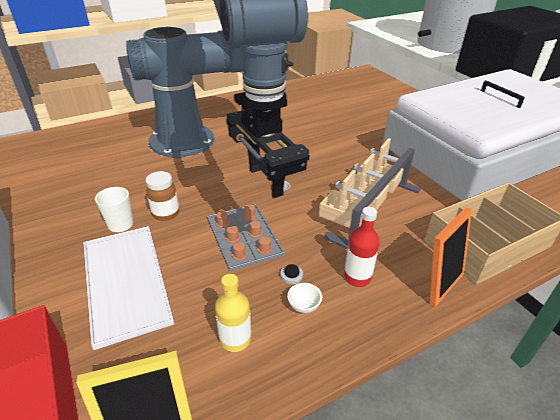

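View pics/side0.png

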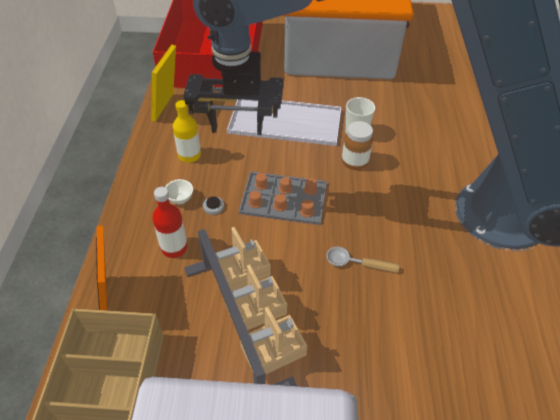

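View pics/wrist0.png

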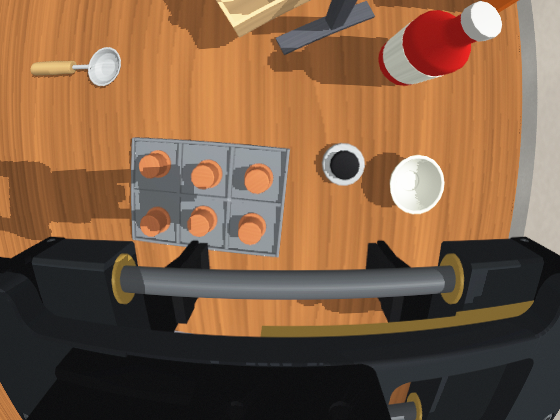

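```bash
cat >> h.py <<'E'
def load(tag): return dict(np.load(f'{tag}.npz'))
def rays(c,uv):
    uv=np.asarray(uv,float).reshape(-1,2); K=c['camera_matrix']; 
    x=(uv[:,0]-K[0,2])/K[0,0]; y=(uv[:,1]-K[1,2])/K[1,1]
    if str(c.get('name',''))=='wrist':
        r=np.hypot(x,y)+1e-12; d=np.c_[x/r*np.sin(r),-y/r*np.sin(r),-np.cos(r)]
    else: d=np.c_[x,-y,-np.ones(len(x))]
    return c['position'],R.from_quat(c['attitude']).apply(d)
def onz(c,uv,z):
    p,d=rays(c,uv); t=(z-p[2])/d[:,2]; return p+d*t[:,None]
def cloud(c):
    h,w=c['depth'].shape; v,u=np.mgrid[:h,:w]; p,d=rays(c,np.c_[u.ravel(),v.ravel()])
    dc=R.from_quat(c['attitude']).inv().apply(d); t=c['depth'].ravel()/(-dc[:,2])
    P=(p+d*t[:,None]).reshape(h,w,3); P[c['depth']<=0]=np.nan; return P
def topmap(tags,out,x0=.25,x1=.95,y0=-.5,y1=.5,s=700,zmax=.25):
    # col: y from y1(left) to y0, row: x from x1 to x0
    W=int((y1-y0)*s);H=int((x1-x0)*s); im=np.zeros((H,W,3),np.uint8); zb=np.full((H,W),-1.)
    for t in tags:
        c=load(t);P=cloud(c).reshape(-1,3);I=c['img'].reshape(-1,3)[:,::-1]
        k=np.isfinite(P[:,0])&(P[:,2]<zmax);P=P[k];I=I[k]
        r=((x1-P[:,0])*s).astype(int);q=((y1-P[:,1])*s).astype(int)
        k=(r>=0)&(r<H)&(q>=0)&(q<W); o=np.argsort(P[k,2]);
        for rr,qq,z,i in zip(r[k][o],q[k][o],P[k,2][o],I[k][o]):
            if z>zb[rr,qq]: zb[rr,qq]=z; im[rr,qq]=i
    cv2.imwrite(f'pics/{out}.png',im); return zb
E
python3 - <<'E'
from h import *
topmap(['scene0','side0','wrist0'],'top0')
for n in ['scene0','side0','wrist0']:
    P=cloud(load(n)).reshape(-1,3);z=P[(P[:,0]>.4)&(P[:,0]<.9)&(abs(P[:,1])<.5)][:,2]; print(np.median(z[abs(z)<.02]))
E
```

```text
0.0008271953481385208
0.0024769867529754186
0.002147493034060227
```

View pics/top0.png

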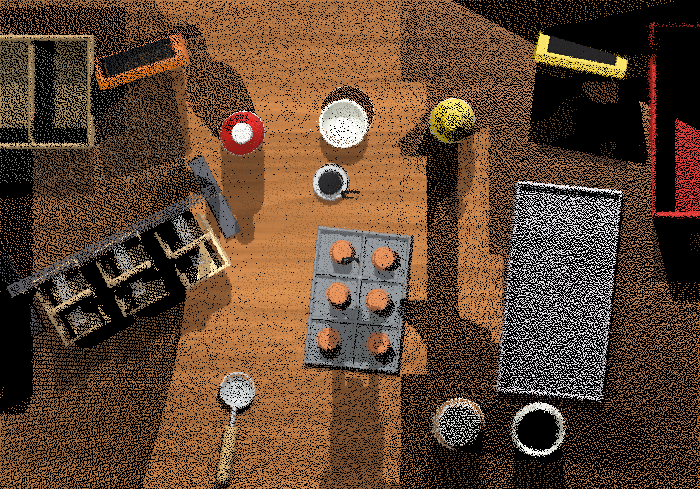

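```bash
python3 - <<'E'
from h import *
for n in ['scene0','side0','wrist0']:
    c=load(n);P=cloud(c);I=c['img'].astype(int)
    F=P.reshape(-1,3);C=I.reshape(-1,3)
    reg=(F[:,0]>.4)&(F[:,0]<.75)&(F[:,1]>.17)&(F[:,1]<.6)
    sat=C.max(1)-C.min(1)
    bar=reg&(F[:,2]>.114)&(F[:,2]<.125)&(sat<35)
    print(n,'bar',bar.sum())
    if bar.sum()>50:
        r=cv2.minAreaRect(F[bar][:,:2].astype(np.float32)*1000);print(' ',np.round(r[0],1),np.round(r[1],1),round(r[2],2))
    top=reg&(F[:,2]>.146)&(F[:,2]<.165)&(sat>40)
    m=top.reshape(P.shape[:2]).astype(np.uint8); N,L,S,_=cv2.connectedComponentsWithStats(m)
    for i in range(1,N):
        if S[i,4]>15:
            q=P[L==i];r=cv2.minAreaRect(q[:,:2].astype(np.float32)*1000)
            print('  top',S[i,4],np.round(r[0],1),np.round(r[1],1),round(r[2],1),'z95 %.3f'%np.percentile(q[:,2],90))
E
```

```text
scene0 bar 1241
  [606.8 369.6] [328.9 390.4] 13.84
  top 43 [520.  396.8] [ 7.4 58.2] 30.1 z95 0.153
  top 52 [560.2 313. ] [ 6.9 57. ] 28.1 z95 0.153
  top 62 [600.4 223.7] [ 7.5 55.7] 30.1 z95 0.153
side0 bar 2110
  [570.5 321.3] [ 94.6 329.3] 26.36
  top 115 [596.7 228.7] [ 8.9 56.8] 29.5 z95 0.155
  top 135 [558.1 314.9] [ 8.7 57. ] 27.8 z95 0.155
  top 160 [518.1 399.9] [ 8.9 56.2] 28.5 z95 0.155
wrist0 bar 0
```

```bash
python3 - <<'E'
from h import *
def rect(F,k):
    q=F[k][:,:2].astype(np.float32)*1000
    r=cv2.minAreaRect(q);return k.sum(),np.round(r[0],1),np.round(r[1],1),round(r[2],2)
for n in ['scene0','side0','wrist0']:
    c=load(n);P=cloud(c);F=P.reshape(-1,3);C=c['img'].astype(int).reshape(-1,3);sat=C.max(1)-C.min(1)
    k=(F[:,0]>.36)&(F[:,0]<.71)&(F[:,1]>-.4)&(F[:,1]<-.2)&(F[:,2]>-.01)&(F[:,2]<.022)&(sat<35)&(C.min(1)>90)
    if n!='wrist0': print(n,'tray',*rect(F,k))
    k=(F[:,0]>.40)&(F[:,0]<.65)&(F[:,1]>-.1)&(F[:,1]<.08)&(F[:,2]>.001)&(F[:,2]<.02)&(sat<35)
    print(n,'podtray',*rect(F,k))
    k=(F[:,0]>.40)&(F[:,0]<.65)&(F[:,1]>-.1)&(F[:,1]<.08)&(F[:,2]>.03)&(F[:,2]<.045)&(C[:,0]-C[:,2]>40)
    N,L,S,_=cv2.connectedComponentsWithStats(k.reshape(420,560).astype(np.uint8))
    for i in range(1,N):
        if S[i,4]>25:
            (a,b),r=cv2.minEnclosingCircle(P[L==i][:,:2].astype(np.float32)*1000);print('  pod',S[i,4],round(a,1),round(b,1),round(r,1),round(np.median(P[L==i][:,2]),4))
    k=(F[:,0]>.6)&(F[:,0]<.75)&(F[:,1]>-.05)&(F[:,1]<.07)&(C.max(1)<60)&(F[:,2]>.012)&(F[:,2]<.08)
    if k.sum()>20: 
        (a,b),r=cv2.minEnclosingCircle(F[k][:,:2].astype(np.float32)*1000);print('  bell',k.sum(),round(a,1),round(b,1),round(r,1),np.round(np.percentile(F[k][:,2],[5,50,95]),4))
E
```

```text
scene0 tray 8077 [ 521.4 -298.6] [151.2 328.9] 84.47
scene0 podtray 1972 [522.3 -11.6] [138.3 199.4] 84.0
  pod 66 464.8 28.8 15.5 0.0338
  pod 69 458.3 -42.3 14.4 0.034
  pod 75 529.8 13.6 14.0 0.0341
  pod 77 520.4 -42.0 14.0 0.0337
  pod 85 589.6 9.4 13.9 0.0339
  pod 89 582.5 -51.0 14.1 0.0339
  bell 154 690.7 25.8 16.3 [0.0148 0.0218 0.024 ]
side0 tray 3570 [ 522.7 -295.2] [165.8 325.2] 86.86
side0 podtray 2300 [520.3 -10.3] [137.2 196. ] 83.81
  pod 86 576.8 -49.2 15.3 0.0357
  pod 85 518.6 -41.1 16.8 0.0353
  pod 89 456.4 -40.8 14.8 0.0352
  pod 87 590.3 12.6 15.3 0.0351
  pod 88 526.8 16.7 14.5 0.0353
  pod 88 462.1 30.8 14.1 0.0354
  bell 98 686.4 31.2 14.5 [0.0191 0.0231 0.0261]
wrist0 podtray 11935 [519.3 -12.5] [137.9 201.5] 84.18
  pod 426 464.9 31.0 14.0 0.0357
  pod 470 529.6 17.4 13.9 0.0359
  pod 499 590.0 11.7 14.1 0.0357
  pod 436 520.2 -39.3 14.0 0.0357
  pod 379 458.4 -40.4 13.9 0.0358
  pod 450 580.7 -48.4 13.9 0.0357
  bell 628 688.7 28.5 16.3 [0.0219 0.0238 0.0251]
```

```bash
python3 - <<'E'
from h import *
yaw=np.radians(-5.6);ex=np.array([np.cos(yaw),np.sin(yaw)]);ey=np.array([-ex[1],ex[0]])
for n in ['scene0','side0']:
    c=load(n);P=cloud(c);F=P.reshape(-1,3);C=c['img'].astype(int).reshape(-1,3);sat=C.max(1)-C.min(1)
    k=(F[:,0]>.33)&(F[:,0]<.72)&(F[:,1]>-.42)&(F[:,1]<-.18)&(F[:,2]>.010)&(F[:,2]<.020)&(sat<35)&(C.min(1)>90)
    q=F[k][:,:2]-[.533,-.30]; a=q@ex;b=q@ey
    m=abs(b+0.05)<.015; print(n,'x',np.round([a[m].min(),np.percentile(a[m],1),np.percentile(a[m],99),a[m].max()],4))
    m=abs(a)<.1; print(n,'y',np.round([b[m].min(),np.percentile(b[m],1),np.percentile(b[m],99),b[m].max()],4))
    m=(abs(a)<.13)&(b>.06);p=np.polyfit(a[m],b[m],1);m=(abs(a)<.13)&(b<-.06);print('slopes',p,np.polyfit(a[m],b[m],1))
E
```

```text
scene0 x [-0.1485 -0.1482  0.1522  0.1522]
scene0 y [-0.0754 -0.0749  0.0743  0.0745]
slopes [0.00272305 0.07239951] [ 0.0019342  -0.07271591]
side0 x [-0.1507 -0.1506  0.1484  0.1485]
side0 y [-0.0776 -0.0742  0.0797  0.0807]
slopes [0.00290901 0.07425243] [ 0.00496058 -0.07021821]
```

```bash
cat > go.py <<'E'
# usage: go.py x y z phi_deg [tilt_deg about tool y] ; prints deltas, moves nothing
import sys; from h import *
def target(phi,tilt=0):
    p=np.radians(phi); y=np.array([np.cos(p),np.sin(p),0]); z=np.array([0,0,-1.]); x=np.cross(y,z)
    return R.from_matrix(np.c_[x,y,z])*R.from_rotvec([0,np.radians(tilt),0])
if __name__=='__main__':
    a=[float(v) for v in sys.argv[1:]]; o=robot.get_obs(); q=R.from_quat(o['tool_rot'])
    d=q.inv().apply(np.array(a[:3])-o['position'])*1000
    T=target(a[3],a[4] if len(a)>4 else 0); rv=(q.inv()*T).as_rotvec()
    d2=T.inv().apply(np.array(a[:3])-o['position'])*1000
    print('t %.2f pos %s'%(o['time'],np.round(o['position'],4)),'grip %.4f'%o['grip_width'],'F',np.round(o['ft_force'],1),'q6 %.2f'%o['q'][5])
    print('shift first mm',np.round(d,1),'| after turn mm',np.round(d2,1),'| turn rad',np.round(rv,3),'rows>=',round(np.linalg.norm(rv)/.15,1),round(np.linalg.norm(d)/50,1))
E
python3 go.py .5975 .2275 .24 28
```

```text
t 0.15 pos [6.244e-01 1.000e-04 2.218e-01] grip 0.0869 F [ 0.7  0.  -1. ] q6 -0.18
shift first mm [227.4 -27.  -18.1] | after turn mm [213.4  83.  -18.2] | turn rad [-0.002 -0.001 -0.489] rows>= 3.3 4.6
```

```bash
python3 -m inch '[{"dx":38,"dy":-4.5,"dz":-3,"gripper":45},{"dx":38,"dy":-4.5,"dz":-3,"gripper":45},{"dx":38,"dy":-4.5,"dz":-3,"gripper":45},{"dx":38,"dy":-4.5,"dz":-3,"az":-0.12,"gripper":45},{"dx":38,"dy":12.5,"dz":-3,"az":-0.12},{"dx":37,"dy":8,"dz":-3,"az":-0.12},{"az":-0.12},{}]' 30; python3 go.py .5975 .2275 .24 28; python3 - <<'E'
from h import *
cap('wrist','w1'); cap('side','s1')
E
```

```text
t 0.15 pos [6.244e-01 1.000e-04 2.218e-01] grip 0.0869 F [ 0.7  0.  -1. ] q6 -0.18
shift first mm [227.4 -27.  -18.1] | after turn mm [213.4  83.  -18.2] | turn rad [-0.002 -0.001 -0.489] rows>= 3.3 4.6invalid input
```

View pics/w1.png

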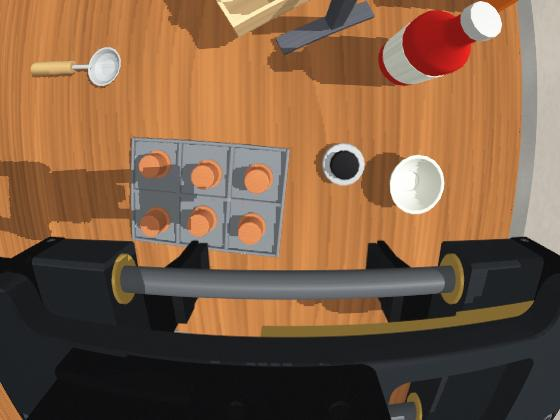

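The call was refused, possibly because keys were missing, so I'll give every key. The wrist picture is unchanged from the start.

```bash
python3 -m inch '[{"ax":0,"ay":0,"az":0,"dx":38,"dy":-4.5,"dz":-3,"gripper":45},{"ax":0,"ay":0,"az":0,"dx":38,"dy":-4.5,"dz":-3,"gripper":45},{"ax":0,"ay":0,"az":0,"dx":38,"dy":-4.5,"dz":-3,"gripper":45},{"ax":0,"ay":0,"az":-0.12,"dx":38,"dy":-4.5,"dz":-3,"gripper":45},{"ax":0,"ay":0,"az":-0.12,"dx":38,"dy":0,"dz":-3,"gripper":45},{"ax":0,"ay":0,"az":-0.12,"dx":37,"dy":4,"dz":-3,"gripper":45},{"ax":0,"ay":0,"az":-0.12,"dx":0,"dy":0,"dz":0,"gripper":45},{"ax":0,"ay":0,"az":0,"dx":0,"dy":0,"dz":0,"gripper":45}]' 30; python3 go.py .5975 .2275 .24 28; python3 - <<'E'
from h import *
cap('wrist','w1'); cap('side','s1')
E
```

```text
time: 1.05
position: [0.597, 0.228, 0.2404]
tool_rot: [0.518, 0.856, -0.0, -0.0]
ft_force: [0.2, -0.1, 0.4]
grip_width: 0.0408
t 1.05 pos [0.597  0.228  0.2404] grip 0.0408 F [ 0.2 -0.1  0.4] q6 -0.29
shift first mm [-0.7  0.2  0.4] | after turn mm [-0.7  0.2  0.4] | turn rad [-0.     0.    -0.006] rows>= 0.0 0.0
```

View pics/w1.png

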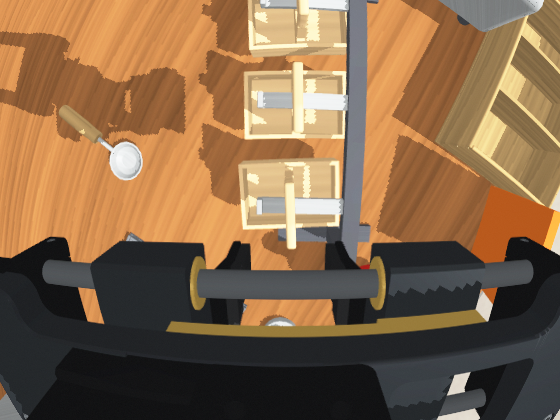

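The wrist view shows three handle boards: the nearest one at about (291,207), the next at (298,98), plus the hooks and the crossbar on the right. I'll measure their tops.

```bash
python3 - <<'E'
from h import *
for n in ['w1','s1']:
    c=load(n);P=cloud(c);F=P.reshape(-1,3);C=c['img'].astype(int).reshape(-1,3);sat=C.max(1)-C.min(1)
    k=(F[:,0]>.4)&(F[:,0]<.75)&(F[:,1]>.17)&(F[:,1]<.6)&(F[:,2]>.145)&(F[:,2]<.165)&(sat>40)
    N,L,S,_=cv2.connectedComponentsWithStats(k.reshape(420,560).astype(np.uint8))
    for i in range(1,N):
        if S[i,4]>40:
            q=P[L==i];r=cv2.minAreaRect(q[:,:2].astype(np.float32)*1000);print(n,S[i,4],np.round(r[0],1),np.round(r[1],1),round(r[2],1),round(np.median(q[:,2]),4))
E
```

```text
w1 135 [527.9 381.6] [ 7.7 17.3] 50.5 0.1531
w1 592 [560.5 315. ] [ 7.7 54.2] 27.9 0.1535
w1 560 [599.3 228.3] [ 8. 56.] 29.8 0.1536
s1 122 [597.2 228.1] [ 8.3 57.4] 29.9 0.153
s1 136 [558.2 315. ] [ 8.7 56.2] 27.3 0.1529
s1 163 [517.9 399.9] [ 8.3 55.9] 29.8 0.1527
```

```bash
python3 go.py .5983 .228 .125 29.8; python3 -m inch '[{"ax":0,"ay":0,"az":-0.03,"dx":-0.5,"dy":1,"dz":30,"gripper":45},{"ax":0,"ay":0,"az":0,"dx":0,"dy":0,"dz":30,"gripper":45},{"ax":0,"ay":0,"az":0,"dx":0,"dy":0,"dz":30,"gripper":45},{"ax":0,"ay":0,"az":0,"dx":0,"dy":0,"dz":25,"gripper":45},{"ax":0,"ay":0,"az":0,"dx":0,"dy":0,"dz":0,"gripper":45},{"ax":0,"ay":0,"az":0,"dx":0,"dy":0,"dz":0,"gripper":0},{"ax":0,"ay":0,"az":0,"dx":0,"dy":0,"dz":0,"gripper":0},{"ax":0,"ay":0,"az":0,"dx":0,"dy":0,"dz":0,"gripper":0}]' 40;python3 go.py .5983 .228 .125 29.8; python3 - <<'E'
from h import *
cap('side','s2')
E
```

```text
t 1.15 pos [0.5974 0.2264 0.2403] grip 0.0398 F [-0.5 -0.6 -0.1] q6 -0.29
shift first mm [  1.    1.6 115.3] | after turn mm [  0.9   1.6 115.3] | turn rad [-0.001  0.    -0.043] rows>= 0.3 2.3
time: 1.95
position: [0.5989, 0.2263, 0.126]
tool_rot: [0.506, 0.862, 0.0, 0.0]
ft_force: [0.6, -0.2, 0.1]
grip_width: 0.0223
t 1.95 pos [0.5989 0.2263 0.126 ] grip 0.0223 F [ 0.6 -0.2  0.1] q6 -0.32
shift first mm [1.8 0.3 1. ] | after turn mm [1.8 0.3 1. ] | turn rad [ 0.001  0.    -0.011] rows>= 0.1 0.0
```

View pics/s2.png

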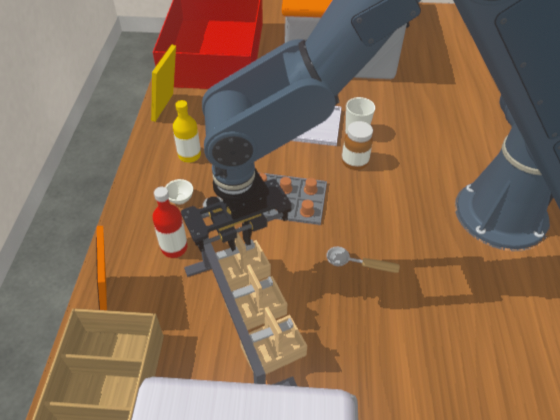

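The fingers straddle the nearest board at about (243,240) and are still closing.

```bash
python3 -m inch '[{"ax":0,"ay":0,"az":0,"dx":0,"dy":0,"dz":0,"gripper":0},{"ax":0,"ay":0,"az":0,"dx":0,"dy":0,"dz":0,"gripper":0},{"ax":0,"ay":0,"az":0,"dx":0,"dy":0,"dz":0,"gripper":0},{"ax":0,"ay":0,"az":0,"dx":0,"dy":0,"dz":0,"gripper":0}]' 40
```

```text
time: 2.4
position: [0.5989, 0.2267, 0.1259]
tool_rot: [0.506, 0.863, 0.0, 0.0]
ft_force: [-0.1, -0.1, 2.0]
grip_width: 0.0077
```

```bash
python3 -m inch '[{"ax":0,"ay":0,"az":0,"dx":0,"dy":0,"dz":-9,"gripper":0},{"ax":0,"ay":0,"az":0,"dx":0,"dy":0,"dz":-9,"gripper":0},{"ax":0,"ay":0,"az":0,"dx":0,"dy":0,"dz":0,"gripper":0},{"ax":0,"ay":0,"az":0,"dx":0,"dy":-10,"dz":0,"gripper":0},{"ax":0,"ay":0,"az":0,"dx":0,"dy":-20,"dz":0,"gripper":0},{"ax":0,"ay":0,"az":0,"dx":0,"dy":-25,"dz":0,"gripper":0},{"ax":0,"ay":0,"az":0,"dx":0,"dy":-25,"dz":0,"gripper":0},{"ax":0,"ay":0,"az":0,"dx":0,"dy":-25,"dz":0,"gripper":0}]' 40;python3 -m inch '[{"ax":0,"ay":0,"az":0,"dx":0,"dy":-15,"dz":0,"gripper":0},{"ax":0,"ay":0,"az":0,"dx":0,"dy":0,"dz":0,"gripper":0}]' 40; python3 - <<'E'
from h import *
cap('side','s3')
E
```

```text
time: 3.2
position: [0.5049, 0.1747, 0.1432]
tool_rot: [0.506, 0.863, -0.001, -0.001]
ft_force: [0.0, -0.1, -1.7]
grip_width: 0.0074
time: 3.4
position: [0.4902, 0.1671, 0.1431]
tool_rot: [0.506, 0.862, -0.002, -0.002]
ft_force: [-0.4, 0.1, -0.4]
grip_width: 0.0075
```

View pics/s3.png

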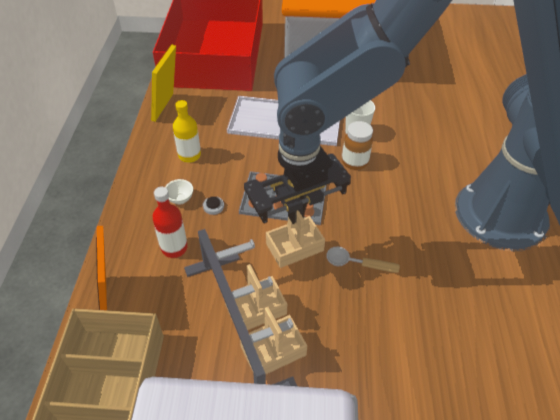

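```bash
python3 -m inch '[{"ax":0,"ay":0,"az":0,"dx":0,"dy":0,"dz":-25,"gripper":0},{"ax":0,"ay":0,"az":0,"dx":0,"dy":0,"dz":-40,"gripper":0},{"ax":0,"ay":0,"az":0,"dx":0,"dy":0,"dz":-30,"gripper":0},{"ax":0,"ay":0,"az":0,"dx":0,"dy":0,"dz":-15,"gripper":0}]';python3 go.py .6226 -.3085 .253 84.6
```

```text
time: 3.85
position: [0.4967, 0.1687, 0.2568]
tool_rot: [0.506, 0.863, 0.002, 0.003]
ft_force: [0.6, -0.4, -2.3]
grip_width: 0.008
t 3.85 pos [0.4967 0.1687 0.2568] grip 0.0080 F [ 0.6 -0.4 -2.3] q6 -0.40
shift first mm [-477.9 -123.2    4.2] | after turn mm [-170.3 -463.2    3.8] | turn rad [ 0.005  0.005 -0.966] rows>= 6.4 9.9
```

```bash
python3 -m inch '[{"ax":0,"ay":0,"az":0,"dx":-15,"dy":-4,"dz":0,"gripper":0},{"ax":0,"ay":0,"az":0,"dx":-32,"dy":-8,"dz":0,"gripper":0},{"ax":0,"ay":0,"az":0,"dx":-36,"dy":-9,"dz":0,"gripper":0},{"ax":0,"ay":0,"az":0,"dx":-36,"dy":-9,"dz":0,"gripper":0},{"ax":0,"ay":0,"az":0,"dx":-36,"dy":-9,"dz":0,"gripper":0},{"ax":0,"ay":0,"az":0,"dx":-36,"dy":-9,"dz":0,"gripper":0},{"ax":0,"ay":0,"az":0,"dx":-36,"dy":-9,"dz":0,"gripper":0},{"ax":0,"ay":0,"az":0,"dx":-36,"dy":-9,"dz":0,"gripper":0}]'; python3 -m inch '[{"ax":0,"ay":0,"az":0,"dx":-36,"dy":-9,"dz":0,"gripper":0},{"ax":0,"ay":0,"az":0,"dx":-36,"dy":-9,"dz":0,"gripper":0},{"ax":0,"ay":0,"az":0,"dx":-36,"dy":-9,"dz":0,"gripper":0},{"ax":0,"ay":0,"az":0,"dx":-36,"dy":-9,"dz":0,"gripper":0},{"ax":0,"ay":0,"az":0,"dx":-36,"dy":-9,"dz":0,"gripper":0},{"ax":0,"ay":0,"az":0,"dx":-22,"dy":-6,"dz":0,"gripper":0},{"ax":0,"ay":0,"az":-0.08,"dx":0,"dy":0,"dz":0,"gripper":0},{"ax":0,"ay":0,"az":-0.11,"dx":0,"dy":0,"dz":0,"gripper":0}]';python3 -m inch '[{"ax":0,"ay":0,"az":-0.12,"dx":0,"dy":0,"dz":0,"gripper":0},{"ax":0,"ay":0,"az":-0.12,"dx":0,"dy":0,"dz":0,"gripper":0},{"ax":0,"ay":0,"az":-0.12,"dx":0,"dy":0,"dz":0,"gripper":0},{"ax":0,"ay":0,"az":-0.12,"dx":0,"dy":0,"dz":0,"gripper":0},{"ax":0,"ay":0,"az":-0.12,"dx":0,"dy":0,"dz":0,"gripper":0},{"ax":0,"ay":0,"az":-0.12,"dx":0,"dy":0,"dz":0,"gripper":0},{"ax":0,"ay":0,"az":-0.06,"dx":0,"dy":0,"dz":0,"gripper":0},{"ax":0,"ay":0,"az":0,"dx":0,"dy":0,"dz":0,"gripper":0}]';python3 go.py .6226 -.3085 .102 84.6
```

```text
time: 4.65
position: [0.5661, -0.0953, 0.2536]
tool_rot: [0.506, 0.863, 0.0, 0.001]
ft_force: [0.2, 0.2, -1.0]
grip_width: 0.0074
time: 5.45
position: [0.6197, -0.2964, 0.2528]
tool_rot: [0.421, 0.907, 0.0, 0.0]
ft_force: [0.8, 0.1, -0.9]
grip_width: 0.0079
time: 6.25
position: [0.6196, -0.295, 0.2533]
tool_rot: [0.045, 0.999, -0.0, 0.0]
ft_force: [-0.2, 0.3, -2.1]
grip_width: 0.0073
t 6.25 pos [ 0.6196 -0.295   0.2533] grip 0.0073 F [-0.2  0.3 -2.1] q6 -2.09
shift first mm [ -4.1 -13.1 151.3] | after turn mm [ -4.3 -13.1 151.3] | turn rad [-0.     0.001  0.004] rows>= 0.0 3.0
```

```bash
python3 -m inch '[{"ax":0,"ay":0,"az":0,"dx":-2,"dy":-7,"dz":15,"gripper":0},{"ax":0,"ay":0,"az":0,"dx":-2,"dy":-6,"dz":30,"gripper":0},{"ax":0,"ay":0,"az":0,"dx":0,"dy":0,"dz":35,"gripper":0},{"ax":0,"ay":0,"az":0,"dx":0,"dy":0,"dz":35,"gripper":0},{"ax":0,"ay":0,"az":0,"dx":0,"dy":0,"dz":20,"gripper":0},{"ax":0,"ay":0,"az":0,"dx":0,"dy":0,"dz":10,"gripper":0},{"ax":0,"ay":0,"az":0,"dx":0,"dy":0,"dz":5,"gripper":0},{"ax":0,"ay":0,"az":0,"dx":0,"dy":0,"dz":0,"gripper":0}]';python3 go.py .6226 -.3085 .099 84.6; python3 - <<'E'
from h import *
cap('scene','s4')
E
```

```text
time: 7.05
position: [0.6218, -0.3085, 0.1032]
tool_rot: [0.046, 0.999, -0.0, 0.0]
ft_force: [0.3, 0.0, -1.5]
grip_width: 0.0076
t 7.05 pos [ 0.6218 -0.3085  0.1032] grip 0.0076 F [ 0.3  0.  -1.5] q6 -2.10
shift first mm [-0.8  0.   4.2] | after turn mm [-0.8  0.   4.2] | turn rad [-0.     0.     0.003] rows>= 0.0 0.1
```

View pics/s4.png

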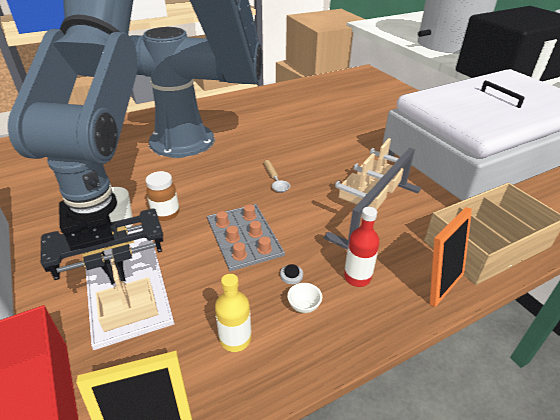

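The caddy is held above the far end of the tray at about (127,303), inside the rims. I'll lower it, release it and retreat.

```bash
python3 -m inch '[{"ax":0,"ay":0,"az":0,"dx":0,"dy":0,"dz":2,"gripper":0},{"ax":0,"ay":0,"az":0,"dx":0,"dy":0,"dz":1.5,"gripper":0},{"ax":0,"ay":0,"az":0,"dx":0,"dy":0,"dz":1.0,"gripper":0},{"ax":0,"ay":0,"az":0,"dx":0,"dy":0,"dz":0,"gripper":0}]'
```

```text
time: 7.5
position: [0.6221, -0.3083, 0.1]
tool_rot: [0.045, 0.999, -0.0, 0.001]
ft_force: [0.2, 1.4, 2.0]
grip_width: 0.0077
```

```bash
python3 -m inch '[{"ax":0,"ay":0,"az":0,"dx":0,"dy":0,"dz":0,"gripper":45},{"ax":0,"ay":0,"az":0,"dx":0,"dy":0,"dz":0,"gripper":45},{"ax":0,"ay":0,"az":0,"dx":0,"dy":0,"dz":0,"gripper":45},{"ax":0,"ay":0,"az":0,"dx":0,"dy":0,"dz":0,"gripper":45},{"ax":0,"ay":0,"az":0,"dx":0,"dy":0,"dz":-15,"gripper":45},{"ax":0,"ay":0,"az":0,"dx":0,"dy":0,"dz":-40,"gripper":45},{"ax":0,"ay":0,"az":0,"dx":0,"dy":0,"dz":-50,"gripper":45},{"ax":0,"ay":0,"az":0,"dx":0,"dy":0,"dz":-45,"gripper":45}]'; python3 go.py .5597 .3143 .25 27.9
python3 - <<'E'
from h import *
cap('scene','s5');cap('wrist','w5')
E
```

```text
time: 8.3
position: [0.6217, -0.3083, 0.2521]
tool_rot: [0.045, 0.999, -0.0, 0.001]
ft_force: [1.0, -0.5, 0.6]
grip_width: 0.0394
t 8.30 pos [ 0.6217 -0.3083  0.2521] grip 0.0394 F [ 1.  -0.5  0.6] q6 -2.10
shift first mm [118.2 614.4   1.5] | after turn mm [579.2 236.5   2.1] | turn rad [-0.     0.001  0.993] rows>= 6.6 12.5
```

View pics/s5.png

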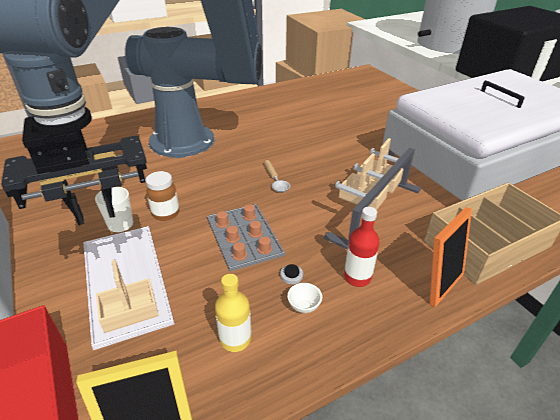

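The first caddy stands on the tray at (127,300). Next is the middle one.

```bash
python3 -m inch '[{"ax":0,"ay":0,"az":0,"dx":6,"dy":30,"dz":0,"gripper":45},{"ax":0,"ay":0,"az":0,"dx":8,"dy":42,"dz":0,"gripper":45},{"ax":0,"ay":0,"az":0,"dx":8,"dy":42,"dz":0,"gripper":45},{"ax":0,"ay":0,"az":0,"dx":8,"dy":42,"dz":0,"gripper":45},{"ax":0,"ay":0,"az":0,"dx":8,"dy":42,"dz":0,"gripper":45},{"ax":0,"ay":0,"az":0,"dx":8,"dy":42,"dz":0,"gripper":45},{"ax":0,"ay":0,"az":0,"dx":8,"dy":42,"dz":0,"gripper":45},{"ax":0,"ay":0,"az":0,"dx":8,"dy":42,"dz":0,"gripper":45}]'; python3 -m inch '[{"ax":0,"ay":0,"az":0,"dx":8,"dy":42,"dz":0,"gripper":45},{"ax":0,"ay":0,"az":0,"dx":8,"dy":42,"dz":0,"gripper":45},{"ax":0,"ay":0,"az":0,"dx":8,"dy":42,"dz":0,"gripper":45},{"ax":0,"ay":0,"az":0,"dx":8,"dy":42,"dz":0,"gripper":45},{"ax":0,"ay":0,"az":0,"dx":8,"dy":42,"dz":0,"gripper":45},{"ax":0,"ay":0,"az":0,"dx":8,"dy":42,"dz":0,"gripper":45},{"ax":0,"ay":0,"az":0,"dx":8,"dy":40,"dz":0,"gripper":45},{"ax":0,"ay":0,"az":0.1,"dx":0,"dy":0,"dz":0,"gripper":45}]';python3 -m inch '[{"ax":0,"ay":0,"az":0.13,"dx":0,"dy":0,"dz":0,"gripper":45},{"ax":0,"ay":0,"az":0.13,"dx":0,"dy":0,"dz":0,"gripper":45},{"ax":0,"ay":0,"az":0.13,"dx":0,"dy":0,"dz":0,"gripper":45},{"ax":0,"ay":0,"az":0.13,"dx":0,"dy":0,"dz":0,"gripper":45},{"ax":0,"ay":0,"az":0.13,"dx":0,"dy":0,"dz":0,"gripper":45},{"ax":0,"ay":0,"az":0.13,"dx":0,"dy":0,"dz":0,"gripper":45},{"ax":0,"ay":0,"az":0.11,"dx":0,"dy":0,"dz":0,"gripper":45},{"ax":0,"ay":0,"az":0,"dx":0,"dy":0,"dz":0,"gripper":45}]';python3 go.py .5592 .315 .125 27.8
```

```text
time: 9.2
position: [0.5887, 0.0218, 0.2495]
tool_rot: [0.045, 0.999, -0.0, 0.0]
ft_force: [0.5, 0.1, -0.9]
grip_width: 0.0388
time: 10.0
position: [0.5585, 0.3212, 0.2494]
tool_rot: [0.094, 0.996, 0.001, 0.0]
ft_force: [1.1, -1.2, -0.1]
grip_width: 0.0392
time: 10.8
position: [0.5598, 0.3159, 0.2493]
tool_rot: [0.514, 0.858, 0.0, 0.0]
ft_force: [-0.4, 0.2, -0.1]
grip_width: 0.0394
t 10.80 pos [0.5598 0.3159 0.2493] grip 0.0394 F [-0.4  0.2 -0.1] q6 -0.15
shift first mm [ -0.5  -0.9 124.3] | after turn mm [ -0.6  -0.9 124.3] | turn rad [0.    0.    0.005] rows>= 0.0 2.5
```

```bash
python3 -m inch '[{"ax":0,"ay":0,"az":0,"dx":-0.5,"dy":-0.5,"dz":30,"gripper":45},{"ax":0,"ay":0,"az":0,"dx":0,"dy":0,"dz":40,"gripper":45},{"ax":0,"ay":0,"az":0,"dx":0,"dy":0,"dz":34,"gripper":45},{"ax":0,"ay":0,"az":0,"dx":0,"dy":0,"dz":20,"gripper":45},{"ax":0,"ay":0,"az":0,"dx":0,"dy":0,"dz":0,"gripper":20},{"ax":0,"ay":0,"az":0,"dx":0,"dy":0,"dz":0,"gripper":0},{"ax":0,"ay":0,"az":0,"dx":0,"dy":0,"dz":0,"gripper":0},{"ax":0,"ay":0,"az":0,"dx":0,"dy":0,"dz":0,"gripper":0}]';python3 -m inch '[{"ax":0,"ay":0,"az":0,"dx":0,"dy":0,"dz":0,"gripper":0},{"ax":0,"ay":0,"az":0,"dx":0,"dy":0,"dz":0,"gripper":0},{"ax":0,"ay":0,"az":0,"dx":0,"dy":0,"dz":0,"gripper":0},{"ax":0,"ay":0,"az":0,"dx":0,"dy":0,"dz":0,"gripper":0}]'
```

```text
time: 11.6
position: [0.5602, 0.3155, 0.1259]
tool_rot: [0.514, 0.858, 0.001, 0.0]
ft_force: [0.3, -0.3, -0.3]
grip_width: 0.0145
time: 12.0
position: [0.5601, 0.3155, 0.1257]
tool_rot: [0.514, 0.858, 0.0, 0.0]
ft_force: [-1.0, -1.1, 3.8]
grip_width: 0.0074
```

```bash
python3 -m inch '[{"ax":0,"ay":0,"az":0,"dx":0,"dy":0,"dz":-9,"gripper":0},{"ax":0,"ay":0,"az":0,"dx":0,"dy":0,"dz":-9,"gripper":0},{"ax":0,"ay":0,"az":0,"dx":0,"dy":0,"dz":0,"gripper":0},{"ax":0,"ay":0,"az":0,"dx":0,"dy":-10,"dz":0,"gripper":0},{"ax":0,"ay":0,"az":0,"dx":0,"dy":-20,"dz":0,"gripper":0},{"ax":0,"ay":0,"az":0,"dx":0,"dy":-25,"dz":0,"gripper":0},{"ax":0,"ay":0,"az":0,"dx":0,"dy":-25,"dz":0,"gripper":0},{"ax":0,"ay":0,"az":0,"dx":0,"dy":-25,"dz":0,"gripper":0}]' ;python3 -m inch '[{"ax":0,"ay":0,"az":0,"dx":0,"dy":-15,"dz":0,"gripper":0},{"ax":0,"ay":0,"az":0,"dx":0,"dy":0,"dz":-10,"gripper":0},{"ax":0,"ay":0,"az":0,"dx":0,"dy":0,"dz":-40,"gripper":0},{"ax":0,"ay":0,"az":0,"dx":0,"dy":0,"dz":-40,"gripper":0},{"ax":0,"ay":0,"az":0,"dx":0,"dy":0,"dz":-20,"gripper":0},{"ax":0,"ay":0,"az":0,"dx":0,"dy":0,"dz":0,"gripper":0}]'; python3 - <<'E'
from h import *
cap('side','s6')
E
python3 go.py .533 -.300 .253 84.6
```

```text
time: 12.8
position: [0.4649, 0.265, 0.1427]
tool_rot: [0.514, 0.858, -0.001, -0.001]
ft_force: [-1.0, 0.1, -2.4]
grip_width: 0.0076
time: 13.4
position: [0.457, 0.26, 0.2572]
tool_rot: [0.514, 0.858, 0.004, 0.003]
ft_force: [0.9, -0.6, -2.6]
grip_width: 0.0075
t 13.45 pos [0.4553 0.2594 0.2548] grip 0.0079 F [-0.6  0.1 -2.6] q6 -0.19
shift first mm [-530.1 -194.7    1.3] | after turn mm [-130.  -549.6    1.8] | turn rad [ 0.004  0.003 -0.986] rows>= 6.6 11.3
```

View pics/s6.png

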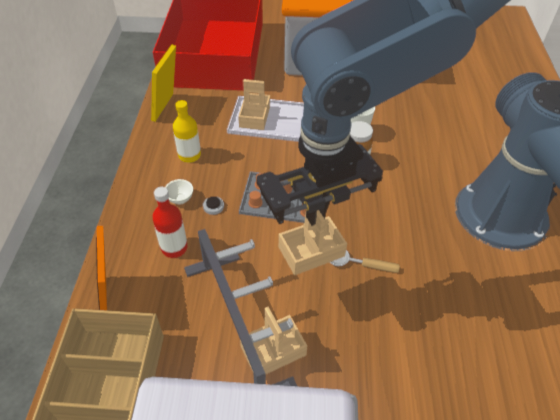

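The second caddy is held at (312,243), and the first stands at (255,105) on the tray.

```bash
python3 -m inch '[{"ax":0,"ay":0,"az":0,"dx":-20,"dy":-7,"dz":0,"gripper":0},{"ax":0,"ay":0,"az":0,"dx":-36,"dy":-13,"dz":0,"gripper":0},{"ax":0,"ay":0,"az":0,"dx":-37,"dy":-14,"dz":0,"gripper":0},{"ax":0,"ay":0,"az":0,"dx":-37,"dy":-14,"dz":0,"gripper":0},{"ax":0,"ay":0,"az":0,"dx":-37,"dy":-14,"dz":0,"gripper":0},{"ax":0,"ay":0,"az":0,"dx":-37,"dy":-14,"dz":0,"gripper":0},{"ax":0,"ay":0,"az":0,"dx":-37,"dy":-14,"dz":0,"gripper":0},{"ax":0,"ay":0,"az":0,"dx":-37,"dy":-14,"dz":0,"gripper":0}]'; python3 -m inch '[{"ax":0,"ay":0,"az":0,"dx":-37,"dy":-14,"dz":0,"gripper":0},{"ax":0,"ay":0,"az":0,"dx":-37,"dy":-14,"dz":0,"gripper":0},{"ax":0,"ay":0,"az":0,"dx":-37,"dy":-14,"dz":0,"gripper":0},{"ax":0,"ay":0,"az":0,"dx":-37,"dy":-14,"dz":0,"gripper":0},{"ax":0,"ay":0,"az":0,"dx":-37,"dy":-13,"dz":0,"gripper":0},{"ax":0,"ay":0,"az":0,"dx":-37,"dy":-12,"dz":0,"gripper":0},{"ax":0,"ay":0,"az":0,"dx":-30,"dy":-10,"dz":0,"gripper":0},{"ax":0,"ay":0,"az":-0.10,"dx":0,"dy":0,"dz":0,"gripper":0}]';python3 -m inch '[{"ax":0,"ay":0,"az":-0.13,"dx":0,"dy":0,"dz":0,"gripper":0},{"ax":0,"ay":0,"az":-0.13,"dx":0,"dy":0,"dz":0,"gripper":0},{"ax":0,"ay":0,"az":-0.13,"dx":0,"dy":0,"dz":0,"gripper":0},{"ax":0,"ay":0,"az":-0.13,"dx":0,"dy":0,"dz":0,"gripper":0},{"ax":0,"ay":0,"az":-0.13,"dx":0,"dy":0,"dz":0,"gripper":0},{"ax":0,"ay":0,"az":-0.13,"dx":0,"dy":0,"dz":0,"gripper":0},{"ax":0,"ay":0,"az":-0.10,"dx":0,"dy":0,"dz":0,"gripper":0},{"ax":0,"ay":0,"az":0,"dx":0,"dy":0,"dz":0,"gripper":0}]';python3 go.py .533 -.300 .103 84.6
```

```text
time: 14.25
position: [0.4919, -0.0367, 0.2512]
tool_rot: [0.515, 0.857, -0.0, -0.002]
ft_force: [0.2, 0.7, -2.3]
grip_width: 0.0075
time: 15.05
position: [0.5313, -0.3053, 0.2504]
tool_rot: [0.472, 0.882, -0.001, -0.0]
ft_force: [-0.3, 1.3, -1.1]
grip_width: 0.0076
time: 15.85
position: [0.5304, -0.2999, 0.2507]
tool_rot: [0.051, 0.999, 0.001, -0.002]
ft_force: [-0.5, -0.1, -2.3]
grip_width: 0.0078
t 15.85 pos [ 0.5304 -0.2999  0.2507] grip 0.0078 F [-0.5 -0.1 -2.3] q6 -2.17
shift first mm [ -3.1  -0.2 147.7] | after turn mm [-2.600e+00  1.000e-01  1.477e+02] | turn rad [ 0.002 -0.004 -0.007] rows>= 0.1 3.0
```

```bash
python3 -m inch '[{"ax":0,"ay":0,"az":-0.007,"dx":-2,"dy":0,"dz":15,"gripper":0},{"ax":0,"ay":0,"az":0,"dx":-0.5,"dy":0,"dz":30,"gripper":0},{"ax":0,"ay":0,"az":0,"dx":0,"dy":0,"dz":35,"gripper":0},{"ax":0,"ay":0,"az":0,"dx":0,"dy":0,"dz":35,"gripper":0},{"ax":0,"ay":0,"az":0,"dx":0,"dy":0,"dz":20,"gripper":0},{"ax":0,"ay":0,"az":0,"dx":0,"dy":0,"dz":9,"gripper":0},{"ax":0,"ay":0,"az":0,"dx":0,"dy":0,"dz":4,"gripper":0},{"ax":0,"ay":0,"az":0,"dx":0,"dy":0,"dz":0,"gripper":0}]';python3 -m inch '[{"ax":0,"ay":0,"az":0,"dx":0,"dy":0,"dz":2,"gripper":0},{"ax":0,"ay":0,"az":0,"dx":0,"dy":0,"dz":1,"gripper":0},{"ax":0,"ay":0,"az":0,"dx":0,"dy":0,"dz":0,"gripper":0}]'; python3 - <<'E'
from h import *
cap('scene','s7')
E
```

```text
time: 16.65
position: [0.5339, -0.301, 0.1049]
tool_rot: [0.047, 0.999, -0.0, -0.0]
ft_force: [-0.2, 0.5, -2.1]
grip_width: 0.0074
time: 16.95
position: [0.5341, -0.3011, 0.1028]
tool_rot: [0.047, 0.999, -0.0, 0.001]
ft_force: [-0.5, -1.0, -1.8]
grip_width: 0.0077
```

View pics/s7.png

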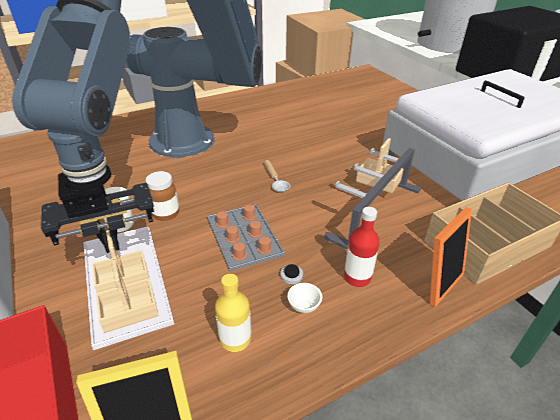

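The second caddy is in line behind the first, at (120,272). I'll lower it to contact.

```bash
python3 -m inch '[{"ax":0,"ay":0,"az":0,"dx":0,"dy":0,"dz":2,"gripper":0},{"ax":0,"ay":0,"az":0,"dx":0,"dy":0,"dz":1.5,"gripper":0},{"ax":0,"ay":0,"az":0,"dx":0,"dy":0,"dz":0.7,"gripper":0},{"ax":0,"ay":0,"az":0,"dx":0,"dy":0,"dz":0,"gripper":0}]'
```

```text
time: 17.4
position: [0.534, -0.3011, 0.0997]
tool_rot: [0.047, 0.999, -0.0, 0.0]
ft_force: [-1.8, 1.3, 8.1]
grip_width: 0.0076
```

```bash
python3 -m inch '[{"ax":0,"ay":0,"az":0,"dx":0,"dy":0,"dz":0,"gripper":45},{"ax":0,"ay":0,"az":0,"dx":0,"dy":0,"dz":0,"gripper":45},{"ax":0,"ay":0,"az":0,"dx":0,"dy":0,"dz":0,"gripper":45},{"ax":0,"ay":0,"az":0,"dx":0,"dy":0,"dz":0,"gripper":45},{"ax":0,"ay":0,"az":0,"dx":0,"dy":0,"dz":-15,"gripper":45},{"ax":0,"ay":0,"az":0,"dx":0,"dy":0,"dz":-40,"gripper":45},{"ax":0,"ay":0,"az":0,"dx":0,"dy":0,"dz":-50,"gripper":45},{"ax":0,"ay":0,"az":0,"dx":0,"dy":0,"dz":-45,"gripper":45}]'; python3 - <<'E'
from h import *
cap('scene','s8');cap('side','s8b')
for n in ['s8','s8b']:
    c=load(n);P=cloud(c);F=P.reshape(-1,3);C=c['img'].astype(int).reshape(-1,3);sat=C.max(1)-C.min(1)
    k=(F[:,0]>.35)&(F[:,0]<.75)&(F[:,2]>.115)&(F[:,2]<.165)&(sat>40)&(sat<150)&((F[:,1]>.3)|(F[:,1]<-.2))
    N,L,S,_=cv2.connectedComponentsWithStats(k.reshape(420,560).astype(np.uint8))
    for i in range(1,N):
        if S[i,4]>40:
            q=P[L==i];z=np.percentile(q[:,2],95);q=q[q[:,2]>z-.008];r=cv2.minAreaRect(q[:,:2].astype(np.float32)*1000);print(n,S[i,4],np.round(r[0],1),np.round(r[1],1),round(r[2],1),round(z,4))
E
python3 go.py .518 .3997 .25 29.5
```

```text
time: 18.2
position: [0.5336, -0.3007, 0.2493]
tool_rot: [0.047, 0.999, 0.0, -0.0]
ft_force: [0.9, -0.6, 0.0]
grip_width: 0.0392
s8 126 [520.5 396.2] [ 7.9 55. ] 30.0 0.1526
s8 94 [ 535.4 -303. ] [ 7.6 57.1] 85.8 0.1275
s8 127 [ 621.3 -310.2] [ 8.  56.5] 85.0 0.1276
s8b 70 [ 690.7 -431. ] [111.2  28.2] 12.9 0.1218
s8b 113 [ 619.7 -308.6] [15.1 55.2] 84.4 0.1295
s8b 119 [ 532.7 -301.4] [12.9 54.1] 82.0 0.1296
s8b 297 [517.7 399.8] [ 8.7 56.2] 29.6 0.155
t 18.30 pos [ 0.5373 -0.3036  0.2553] grip 0.0392 F [ 1.2 -0.9  0.3] q6 -2.17
shift first mm [ 84.9 698.5  -1.9] | after turn mm [621.7 329.5   5.3] | turn rad [-0.002  0.016  0.962] rows>= 6.4 14.1
```

View pics/s8.png

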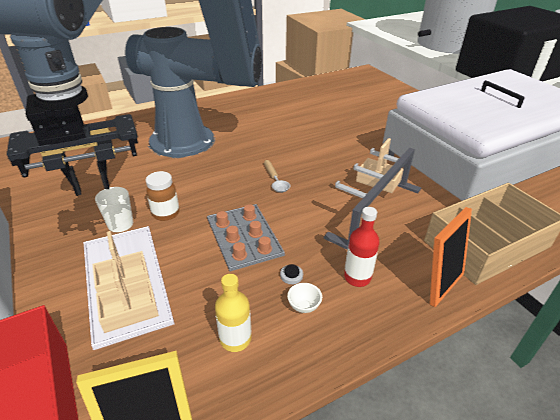

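Both caddies stand on the tray, at (128,300) and (120,270). Before the third one I'll check how high the steamer beside it is.

```bash
python3 - <<'E'
from h import *
F=cloud(load('scene0')).reshape(-1,3)
for y in np.arange(.42,.75,.04):
    k=(abs(F[:,1]-y)<.02)&(F[:,0]>.3)&(F[:,0]<.75)&(F[:,2]>.03)&(F[:,2]<.5)
    if k.sum(): print(round(y,2),k.sum(),'zmax %.3f xmin %.3f xmax %.3f'%(F[k,2].max(),F[k,0].min(),F[k,0].max()))
E
python3 -m inch '[{"ax":0,"ay":0,"az":0,"dx":4,"dy":30,"dz":0,"gripper":45},{"ax":0,"ay":0,"az":0,"dx":5,"dy":42,"dz":0,"gripper":45},{"ax":0,"ay":0,"az":0,"dx":5,"dy":42,"dz":0,"gripper":45},{"ax":0,"ay":0,"az":0,"dx":5,"dy":42,"dz":0,"gripper":45},{"ax":0,"ay":0,"az":0,"dx":5,"dy":42,"dz":0,"gripper":45},{"ax":0,"ay":0,"az":0,"dx":5,"dy":42,"dz":0,"gripper":45},{"ax":0,"ay":0,"az":0,"dx":5,"dy":42,"dz":0,"gripper":45},{"ax":0,"ay":0,"az":0,"dx":5,"dy":42,"dz":0,"gripper":45}]'; python3 -m inch '[{"ax":0,"ay":0,"az":0,"dx":5,"dy":42,"dz":0,"gripper":45},{"ax":0,"ay":0,"az":0,"dx":5,"dy":42,"dz":0,"gripper":45},{"ax":0,"ay":0,"az":0,"dx":5,"dy":42,"dz":0,"gripper":45},{"ax":0,"ay":0,"az":0,"dx":5,"dy":42,"dz":0,"gripper":45},{"ax":0,"ay":0,"az":0.1,"dx":0,"dy":0,"dz":0,"gripper":45},{"ax":0,"ay":0,"az":0.13,"dx":0,"dy":0,"dz":0,"gripper":45},{"ax":0,"ay":0,"az":0.13,"dx":0,"dy":0,"dz":0,"gripper":45},{"ax":0,"ay":0,"az":0.13,"dx":0,"dy":0,"dz":0,"gripper":45}]';python3 -m inch '[{"ax":0,"ay":0,"az":0.13,"dx":0,"dy":0,"dz":0,"gripper":45},{"ax":0,"ay":0,"az":0.13,"dx":0,"dy":0,"dz":0,"gripper":45},{"ax":0,"ay":0,"az":0.12,"dx":0,"dy":0,"dz":0,"gripper":45},{"ax":0,"ay":0,"az":0.08,"dx":0,"dy":0,"dz":0,"gripper":45},{"ax":0,"ay":0,"az":0,"dx":0,"dy":0,"dz":0,"gripper":45}]'; python3 go.py .5183 .3990 .25 29.5
```

```text
0.42 562 zmax 0.153 xmin 0.473 xmax 0.746
0.46 359 zmax 0.122 xmin 0.530 xmax 0.750
0.5 3327 zmax 0.160 xmin 0.382 xmax 0.745
0.54 3706 zmax 0.213 xmin 0.380 xmax 0.750
0.58 1450 zmax 0.213 xmin 0.396 xmax 0.747
0.62 1419 zmax 0.213 xmin 0.395 xmax 0.750
0.66 1218 zmax 0.213 xmin 0.388 xmax 0.721
0.7 1194 zmax 0.213 xmin 0.397 xmax 0.722
0.74 1178 zmax 0.242 xmin 0.395 xmax 0.721
time: 19.1
position: [0.5246, 0.0271, 0.2471]
tool_rot: [0.047, 0.999, 0.0, -0.001]
ft_force: [0.8, 0.3, 1.4]
grip_width: 0.0391
time: 19.9
position: [0.5205, 0.1948, 0.2469]
tool_rot: [0.29, 0.957, -0.0, -0.001]
ft_force: [-0.2, 0.7, -0.4]
grip_width: 0.0389
time: 20.4
position: [0.5206, 0.1945, 0.247]
tool_rot: [0.498, 0.867, -0.0, -0.001]
ft_force: [0.2, -1.4, 0.7]
grip_width: 0.0394
t 20.40 pos [0.5206 0.1945 0.247 ] grip 0.0394 F [ 0.2 -1.4  0.7] q6 -0.37
shift first mm [177.9 100.9  -3.1] | after turn mm [179.1  98.7  -3. ] | turn rad [-0.001 -0.001  0.012] rows>= 0.1 4.1
```

```bash
python3 -m inch '[{"ax":0,"ay":0,"az":0.01,"dx":26,"dy":14,"dz":-0.5,"gripper":45},{"ax":0,"ay":0,"az":0,"dx":38,"dy":22,"dz":-0.5,"gripper":45},{"ax":0,"ay":0,"az":0,"dx":38,"dy":22,"dz":-0.5,"gripper":45},{"ax":0,"ay":0,"az":0,"dx":38,"dy":21,"dz":-0.5,"gripper":45},{"ax":0,"ay":0,"az":0,"dx":38,"dy":20,"dz":0,"gripper":45},{"ax":0,"ay":0,"az":0,"dx":0,"dy":0,"dz":0,"gripper":45}]'; python3 go.py .5183 .3990 .125 29.6
```

```text
time: 21.0
position: [0.5178, 0.4034, 0.249]
tool_rot: [0.5, 0.866, 0.001, -0.001]
ft_force: [-0.5, -1.5, 0.5]
grip_width: 0.0391
t 21.00 pos [0.5178 0.4034 0.249 ] grip 0.0391 F [-0.5 -1.5  0.5] q6 -0.03
shift first mm [ -4.3  -2.  124. ] | after turn mm [ -4.   -1.7 124. ] | turn rad [ 0.001 -0.002  0.008] rows>= 0.1 2.5
```

```bash
python3 -m inch '[{"ax":0,"ay":0,"az":0.008,"dx":-2,"dy":-1,"dz":20,"gripper":45},{"ax":0,"ay":0,"az":0,"dx":-1.5,"dy":-0.7,"dz":40,"gripper":45},{"ax":0,"ay":0,"az":0,"dx":0,"dy":0,"dz":38,"gripper":45},{"ax":0,"ay":0,"az":0,"dx":0,"dy":0,"dz":26,"gripper":45},{"ax":0,"ay":0,"az":0,"dx":0,"dy":0,"dz":0,"gripper":25},{"ax":0,"ay":0,"az":0,"dx":0,"dy":0,"dz":0,"gripper":0},{"ax":0,"ay":0,"az":0,"dx":0,"dy":0,"dz":0,"gripper":0},{"ax":0,"ay":0,"az":0,"dx":0,"dy":0,"dz":0,"gripper":0}]';python3 -m inch '[{"ax":0,"ay":0,"az":0,"dx":0,"dy":0,"dz":0,"gripper":0},{"ax":0,"ay":0,"az":0,"dx":0,"dy":0,"dz":0,"gripper":0},{"ax":0,"ay":0,"az":0,"dx":0,"dy":0,"dz":0,"gripper":0},{"ax":0,"ay":0,"az":0,"dx":0,"dy":0,"dz":0,"gripper":0}]'
```

```text
time: 21.8
position: [0.5194, 0.3941, 0.1262]
tool_rot: [0.506, 0.862, 0.0, 0.0]
ft_force: [0.5, 0.2, 0.8]
grip_width: 0.015
time: 22.2
position: [0.5196, 0.3945, 0.1264]
tool_rot: [0.506, 0.862, 0.001, 0.0]
ft_force: [0.4, 0.6, 3.6]
grip_width: 0.0074
```

```bash
python3 -m inch '[{"ax":0,"ay":0,"az":0,"dx":0,"dy":0,"dz":-9,"gripper":0},{"ax":0,"ay":0,"az":0,"dx":0,"dy":0,"dz":-9,"gripper":0},{"ax":0,"ay":0,"az":0,"dx":0,"dy":0,"dz":0,"gripper":0},{"ax":0,"ay":0,"az":0,"dx":0,"dy":-10,"dz":0,"gripper":0},{"ax":0,"ay":0,"az":0,"dx":0,"dy":-20,"dz":0,"gripper":0},{"ax":0,"ay":0,"az":0,"dx":0,"dy":-25,"dz":0,"gripper":0},{"ax":0,"ay":0,"az":0,"dx":0,"dy":-25,"dz":0,"gripper":0},{"ax":0,"ay":0,"az":0,"dx":0,"dy":-25,"dz":0,"gripper":0}]' ;python3 -m inch '[{"ax":0,"ay":0,"az":0,"dx":0,"dy":-15,"dz":0,"gripper":0},{"ax":0,"ay":0,"az":0,"dx":0,"dy":0,"dz":-10,"gripper":0},{"ax":0,"ay":0,"az":0,"dx":0,"dy":0,"dz":-40,"gripper":0},{"ax":0,"ay":0,"az":0,"dx":0,"dy":0,"dz":-40,"gripper":0},{"ax":0,"ay":0,"az":0,"dx":0,"dy":0,"dz":-20,"gripper":0},{"ax":0,"ay":0,"az":0,"dx":0,"dy":0,"dz":0,"gripper":0},{"ax":0,"ay":0,"az":0,"dx":0,"dy":0,"dz":0,"gripper":0}]'; python3 - <<'E'
from h import *
cap('side','s9')
E
python3 go.py .449 -.292 .253 84.6
```

```text
time: 23.0
position: [0.4252, 0.3421, 0.1434]
tool_rot: [0.506, 0.862, -0.001, -0.001]
ft_force: [-0.5, 0.2, -2.3]
grip_width: 0.0076
time: 23.7
position: [0.4144, 0.3359, 0.254]
tool_rot: [0.506, 0.862, 0.0, 0.0]
ft_force: [-0.4, -0.0, -3.4]
grip_width: 0.0079
t 23.75 pos [0.4136 0.3355 0.2529] grip 0.0076 F [ 0.6 -0.2 -1.9] q6 -0.04
shift first mm [-5.652e+02 -2.749e+02  4.000e-01] | after turn mm [-9.430e+01 -6.214e+02 -1.000e-01] | turn rad [-0.002 -0.001 -0.968] rows>= 6.5 12.6
```

View pics/s9.png

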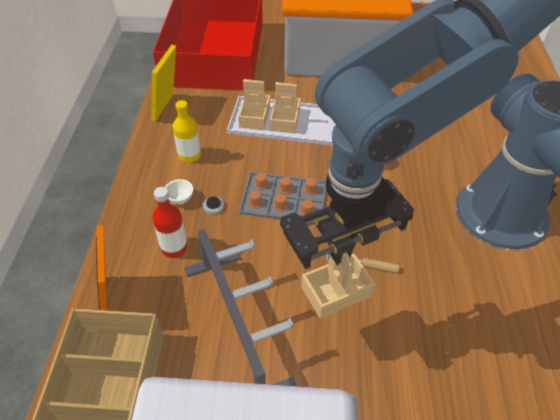

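The third caddy is held at (338,283), and the rack hooks are empty.

```bash
python3 -m inch '[{"ax":0,"ay":0,"az":0,"dx":-20,"dy":-9,"dz":0,"gripper":0},{"ax":0,"ay":0,"az":0,"dx":-36,"dy":-17,"dz":0,"gripper":0},{"ax":0,"ay":0,"az":0,"dx":-36,"dy":-18,"dz":0,"gripper":0},{"ax":0,"ay":0,"az":0,"dx":-36,"dy":-18,"dz":0,"gripper":0},{"ax":0,"ay":0,"az":0,"dx":-36,"dy":-18,"dz":0,"gripper":0},{"ax":0,"ay":0,"az":0,"dx":-36,"dy":-18,"dz":0,"gripper":0},{"ax":0,"ay":0,"az":0,"dx":-36,"dy":-18,"dz":0,"gripper":0},{"ax":0,"ay":0,"az":0,"dx":-36,"dy":-18,"dz":0,"gripper":0}]'; python3 -m inch '[{"ax":0,"ay":0,"az":0,"dx":-36,"dy":-18,"dz":0,"gripper":0},{"ax":0,"ay":0,"az":0,"dx":-36,"dy":-18,"dz":0,"gripper":0},{"ax":0,"ay":0,"az":0,"dx":-36,"dy":-18,"dz":0,"gripper":0},{"ax":0,"ay":0,"az":0,"dx":-36,"dy":-18,"dz":0,"gripper":0},{"ax":0,"ay":0,"az":0,"dx":-36,"dy":-18,"dz":0,"gripper":0},{"ax":0,"ay":0,"az":0,"dx":-36,"dy":-17,"dz":0,"gripper":0},{"ax":0,"ay":0,"az":0,"dx":-36,"dy":-17,"dz":0,"gripper":0},{"ax":0,"ay":0,"az":0,"dx":-30,"dy":-14,"dz":0,"gripper":0}]';python3 -m inch '[{"ax":0,"ay":0,"az":-0.10,"dx":0,"dy":0,"dz":0,"gripper":0},{"ax":0,"ay":0,"az":-0.13,"dx":0,"dy":0,"dz":0,"gripper":0},{"ax":0,"ay":0,"az":-0.13,"dx":0,"dy":0,"dz":0,"gripper":0},{"ax":0,"ay":0,"az":-0.13,"dx":0,"dy":0,"dz":0,"gripper":0},{"ax":0,"ay":0,"az":-0.13,"dx":0,"dy":0,"dz":0,"gripper":0},{"ax":0,"ay":0,"az":-0.13,"dx":0,"dy":0,"dz":0,"gripper":0},{"ax":0,"ay":0,"az":-0.13,"dx":0,"dy":0,"dz":0,"gripper":0},{"ax":0,"ay":0,"az":-0.085,"dx":0,"dy":0,"dz":0,"gripper":0}]';python3 -m inch '[{"ax":0,"ay":0,"az":0,"dx":0,"dy":0,"dz":0,"gripper":0},{"ax":0,"ay":0,"az":0,"dx":0,"dy":0,"dz":0,"gripper":0}]';python3 go.py .448 -.292 .105 84.6;
```

```text
time: 24.55
position: [0.4286, 0.0317, 0.2522]
tool_rot: [0.506, 0.862, -0.001, -0.002]
ft_force: [1.1, -0.1, -1.8]
grip_width: 0.0076
time: 25.35
position: [0.4459, -0.2822, 0.2517]
tool_rot: [0.507, 0.862, 0.0, -0.002]
ft_force: [1.1, -0.3, -1.6]
grip_width: 0.0079
time: 26.15
position: [0.4458, -0.2796, 0.2515]
tool_rot: [0.046, 0.999, 0.002, -0.002]
ft_force: [-0.8, -0.2, -2.2]
grip_width: 0.0076
time: 26.35
position: [0.4462, -0.2799, 0.2524]
tool_rot: [0.049, 0.999, 0.001, -0.001]
ft_force: [0.5, -0.2, -2.4]
grip_width: 0.008
t 26.35 pos [ 0.4462 -0.2799  0.2524] grip 0.0080 F [ 0.5 -0.2 -2.4] q6 -2.24
shift first mm [ -3.4 -12.1 147.4] | after turn mm [ -3.  -11.9 147.4] | turn rad [ 0.002 -0.002 -0.005] rows>= 0.0 3.0
```

```bash
python3 -m inch '[{"ax":0,"ay":0,"az":-0.005,"dx":-2,"dy":-6,"dz":15,"gripper":0},{"ax":0,"ay":0,"az":0,"dx":-1,"dy":-6,"dz":30,"gripper":0},{"ax":0,"ay":0,"az":0,"dx":0,"dy":0,"dz":35,"gripper":0},{"ax":0,"ay":0,"az":0,"dx":0,"dy":0,"dz":35,"gripper":0},{"ax":0,"ay":0,"az":0,"dx":0,"dy":0,"dz":20,"gripper":0},{"ax":0,"ay":0,"az":0,"dx":0,"dy":0,"dz":9,"gripper":0},{"ax":0,"ay":0,"az":0,"dx":0,"dy":0,"dz":3,"gripper":0},{"ax":0,"ay":0,"az":0,"dx":0,"dy":0,"dz":0,"gripper":0}]'; python3 - <<'E'
from h import *
cap('scene','s10');cap('side','s10b')
E
```

```text
time: 27.15
position: [0.449, -0.293, 0.1071]
tool_rot: [0.046, 0.999, -0.0, 0.0]
ft_force: [0.1, 0.2, -2.0]
grip_width: 0.008
```

View pics/s10.png

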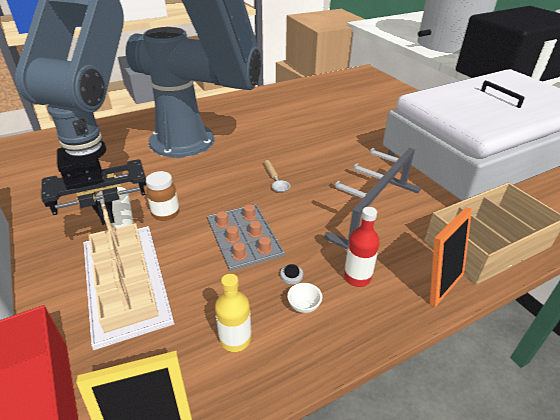

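View pics/s10b.png

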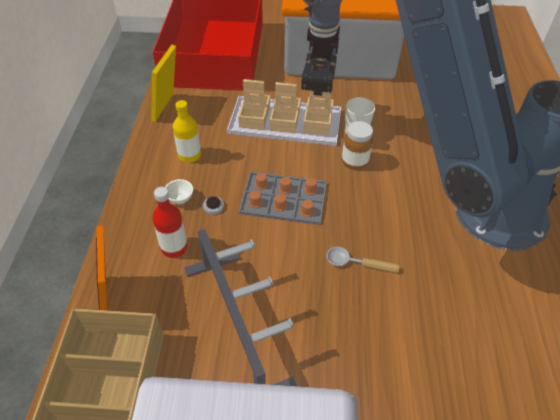

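All three are in a row over the tray at (113,245), (120,272) and (128,300). I'll lower the third, release it and rise.

```bash
python3 -m inch '[{"ax":0,"ay":0,"az":0,"dx":0,"dy":0,"dz":3,"gripper":0},{"ax":0,"ay":0,"az":0,"dx":0,"dy":0,"dz":2,"gripper":0},{"ax":0,"ay":0,"az":0,"dx":0,"dy":0,"dz":1.5,"gripper":0},{"ax":0,"ay":0,"az":0,"dx":0,"dy":0,"dz":0.7,"gripper":0},{"ax":0,"ay":0,"az":0,"dx":0,"dy":0,"dz":0,"gripper":0}]'
```

```text
time: 27.75
position: [0.4491, -0.2928, 0.1005]
tool_rot: [0.046, 0.999, -0.0, 0.001]
ft_force: [0.6, 1.4, 4.0]
grip_width: 0.0077
```

```bash
python3 -m inch '[{"ax":0,"ay":0,"az":0,"dx":0,"dy":0,"dz":0,"gripper":45},{"ax":0,"ay":0,"az":0,"dx":0,"dy":0,"dz":0,"gripper":45},{"ax":0,"ay":0,"az":0,"dx":0,"dy":0,"dz":0,"gripper":45},{"ax":0,"ay":0,"az":0,"dx":0,"dy":0,"dz":0,"gripper":45},{"ax":0,"ay":0,"az":0,"dx":0,"dy":0,"dz":-15,"gripper":45},{"ax":0,"ay":0,"az":0,"dx":0,"dy":0,"dz":-40,"gripper":45},{"ax":0,"ay":0,"az":0,"dx":0,"dy":0,"dz":-50,"gripper":45},{"ax":0,"ay":0,"az":0,"dx":0,"dy":0,"dz":-30,"gripper":55}]';python3 -m inch '[{"ax":0,"ay":0,"az":0.1,"dx":0,"dy":15,"dz":0,"gripper":55},{"ax":0,"ay":0,"az":0.14,"dx":0,"dy":15,"dz":0,"gripper":55},{"ax":0,"ay":0,"az":0.14,"dx":0,"dy":15,"dz":0,"gripper":55},{"ax":0,"ay":0,"az":0.14,"dx":0,"dy":15,"dz":0,"gripper":55},{"ax":0,"ay":0,"az":0.14,"dx":0,"dy":15,"dz":0,"gripper":55},{"ax":0,"ay":0,"az":0.14,"dx":0,"dy":15,"dz":0,"gripper":55},{"ax":0,"ay":0,"az":0.14,"dx":0,"dy":15,"dz":0,"gripper":55},{"ax":0,"ay":0,"az":0.14,"dx":0,"dy":15,"dz":0,"gripper":55}]'; python3 -m inch '[{"ax":0,"ay":0,"az":0.14,"dx":0,"dy":0,"dz":0,"gripper":55},{"ax":0,"ay":0,"az":0.14,"dx":0,"dy":0,"dz":0,"gripper":55},{"ax":0,"ay":0,"az":0.14,"dx":0,"dy":0,"dz":0,"gripper":55},{"ax":0,"ay":0,"az":0.08,"dx":0,"dy":0,"dz":0,"gripper":55},{"ax":0,"ay":0,"az":0,"dx":0,"dy":0,"dz":0,"gripper":55}]'; cat > pods.py <<'E'
from h import *
import sys
tag=sys.argv[1]
for n in ['scene','side']:
    c=cap(n,tag+n);P=cloud(c);F=P.reshape(-1,3);C=c['img'].astype(int).reshape(-1,3)
    k=(F[:,0]>.38)&(F[:,0]<.75)&(F[:,1]>-.17)&(F[:,1]<.12)&(F[:,2]>.01)&(F[:,2]<.045)&(C[:,0]-C[:,2]>60)
    hsv=cv2.cvtColor(c['img'],cv2.COLOR_RGB2HSV).reshape(-1,3)
    N,L,S,_=cv2.connectedComponentsWithStats(k.reshape(420,560).astype(np.uint8))
    for i in range(1,N):
        if S[i,4]>40:
            q=P[L==i];z=np.percentile(q[:,2],95);t=q[q[:,2]>z-.003];(a,b),r=cv2.minEnclosingCircle(t[:,:2].astype(np.float32)*1000);print(n,'pod',S[i,4],round(a,1),round(b,1),'r',round(r,1),'z',round(z,4))
    sat=C.max(1)-C.min(1)
    k=(F[:,0]>.35)&(F[:,0]<.75)&(F[:,2]>.115)&(F[:,2]<.135)&(sat>40)&(sat<150)&(F[:,1]<-.2)&(F[:,1]>-.4)
    N,L,S,_=cv2.connectedComponentsWithStats(k.reshape(420,560).astype(np.uint8))
    for i in range(1,N):
        if S[i,4]>30:
            q=P[L==i];z=np.percentile(q[:,2],95);q=q[q[:,2]>z-.004];r=cv2.minAreaRect(q[:,:2].astype(np.float32)*1000);print(n,'board',np.round(r[0],1),np.round(r[1],1),round(r[2],1),round(z,4))
E
python3 pods.py p1; python3 go.py .590 .0115 .1 -5.4
```

```text
time: 28.55
position: [0.4494, -0.2936, 0.2377]
tool_rot: [0.046, 0.999, -0.001, 0.001]
ft_force: [-0.3, -0.6, 0.5]
grip_width: 0.042
time: 29.35
position: [0.5079, -0.1944, 0.2345]
tool_rot: [0.555, 0.832, -0.0, -0.0]
ft_force: [0.4, 0.9, 0.7]
grip_width: 0.0477
time: 29.85
position: [0.5077, -0.1951, 0.2344]
tool_rot: [0.742, 0.671, -0.0, -0.0]
ft_force: [0.6, -0.5, 0.3]
grip_width: 0.0477
scene pod 124 463.8 27.3 r 15.5 z 0.035
scene pod 132 458.3 -43.7 r 13.2 z 0.0358
scene pod 143 530.6 15.0 r 14.3 z 0.0354
scene pod 143 521.3 -41.1 r 14.2 z 0.0352
scene pod 147 590.2 8.7 r 13.5 z 0.0358
scene pod 161 580.9 -51.0 r 13.4 z 0.0353
scene board [ 444.1 -294. ] [ 6.8 55.1] 84.5 0.1268
scene board [ 535.3 -303.3] [ 8.  57.2] 85.0 0.1274
scene board [ 620.9 -310. ] [ 7.9 54.3] 84.9 0.1276
side pod 139 577.3 -48.6 r 14.7 z 0.0375
side pod 138 519.1 -37.6 r 13.5 z 0.0374
side pod 149 456.8 -40.3 r 13.9 z 0.0383
side pod 144 587.6 12.2 r 12.2 z 0.0376
side pod 153 527.8 18.4 r 13.0 z 0.038
side pod 145 463.7 32.6 r 13.1 z 0.0372
side board [ 619.5 -308.3] [11.1 54.1] 87.0 0.1291
side board [ 532.3 -299.2] [13.6 53.5] 80.5 0.1298
side board [ 441.7 -291.6] [12.1 55.1] 87.8 0.129
t 29.95 pos [ 0.5078 -0.1951  0.2345] grip 0.0481 F [ 0.2 -0.  -0.7] q6 -0.47
shift first mm [213.7  61.4 134.5] | after turn mm [213.4  62.4 134.5] | turn rad [-0.    -0.    -0.005] rows>= 0.0 5.2
```

View pics/p1scene.png

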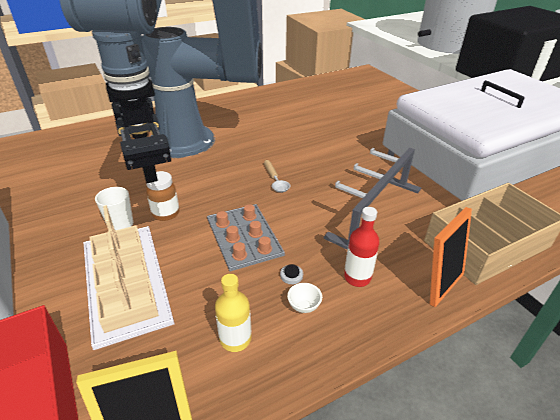

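Capsules sit at (220..265, 210..250) and the three caddies stand in a row on the tray. I'll start with the capsule at world (0.590, 0.0115).

```bash
python3 -m inch '[{"ax":0,"ay":0,"az":-0.005,"dx":40,"dy":12,"dz":20,"gripper":55},{"ax":0,"ay":0,"az":0,"dx":43,"dy":12.5,"dz":20,"gripper":55},{"ax":0,"ay":0,"az":0,"dx":43,"dy":12.5,"dz":25,"gripper":55},{"ax":0,"ay":0,"az":0,"dx":43,"dy":12.5,"dz":25,"gripper":55},{"ax":0,"ay":0,"az":0,"dx":43,"dy":12.5,"dz":25,"gripper":55},{"ax":0,"ay":0,"az":0,"dx":0,"dy":0,"dz":45,"gripper":55},{"ax":0,"ay":0,"az":0,"dx":0,"dy":0,"dz":20,"gripper":55},{"ax":0,"ay":0,"az":0,"dx":0,"dy":0,"dz":0,"gripper":55}]'; python3 - <<'E'
from h import *
cap('wrist','w11')
E
python3 go.py .590 .0115 .018 -5.4
```

```text
time: 30.75
position: [0.5863, 0.0077, 0.0532]
tool_rot: [0.739, 0.673, -0.002, -0.003]
ft_force: [-0.1, -1.0, 0.2]
grip_width: 0.0478
t 30.80 pos [0.5879 0.0071 0.0551] grip 0.0478 F [ 0.6 -0.5  0.2] q6 -0.08
shift first mm [ 4.6  1.8 37.1] | after turn mm [ 4.6  1.7 37.1] | turn rad [-0.004 -0.    -0.   ] rows>= 0.0 0.7
```

View pics/w11.png

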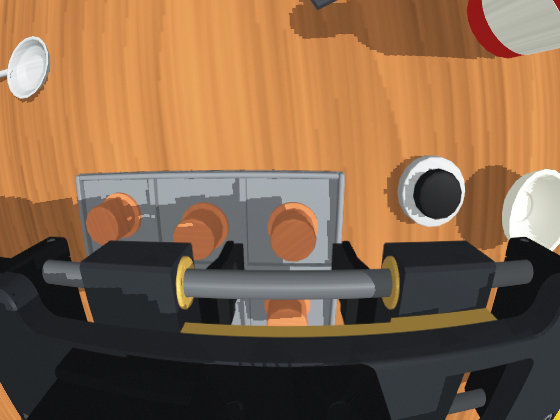

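The target capsule at (293,240) sits midway between the fingers at columns 235 and 345. I'll descend and grip it gently.

```bash
python3 -m inch '[{"ax":0,"ay":0,"az":0,"dx":4,"dy":1.5,"dz":0,"gripper":55},{"ax":0,"ay":0,"az":0,"dx":0,"dy":0,"dz":15,"gripper":55},{"ax":0,"ay":0,"az":0,"dx":0,"dy":0,"dz":15,"gripper":55},{"ax":0,"ay":0,"az":0,"dx":0,"dy":0,"dz":6,"gripper":55},{"ax":0,"ay":0,"az":0,"dx":0,"dy":0,"dz":0,"gripper":20},{"ax":0,"ay":0,"az":0,"dx":0,"dy":0,"dz":0,"gripper":20},{"ax":0,"ay":0,"az":0,"dx":0,"dy":0,"dz":0,"gripper":20},{"ax":0,"ay":0,"az":0,"dx":0,"dy":0,"dz":0,"gripper":20}]' 15;python3 go.py .590 .0115 .018 -5.4
```

```text
time: 31.6
position: [0.5911, 0.0105, 0.021]
tool_rot: [0.74, 0.672, 0.0, 0.0]
ft_force: [0.1, 0.8, -0.3]
grip_width: 0.0274
t 31.60 pos [0.5911 0.0105 0.021 ] grip 0.0274 F [ 0.1  0.8 -0.3] q6 -0.08
shift first mm [ 0.9 -1.2  3. ] | after turn mm [ 0.9 -1.2  3. ] | turn rad [ 0.001  0.    -0.002] rows>= 0.0 0.1
```

```bash
python3 -m inch '[{"ax":0,"ay":0,"az":0,"dx":0,"dy":0,"dz":-25,"gripper":20},{"ax":0,"ay":0,"az":0,"dx":0,"dy":0,"dz":-40,"gripper":20},{"ax":0,"ay":0,"az":0,"dx":0,"dy":0,"dz":-40,"gripper":20},{"ax":0,"ay":0,"az":0,"dx":0,"dy":0,"dz":-35,"gripper":20},{"ax":0,"ay":0,"az":0,"dx":0,"dy":0,"dz":0,"gripper":20}]' 15;python3 go.py .6225 -.279 .16 -5.4
```

```text
time: 32.1
position: [0.5946, 0.0101, 0.1664]
tool_rot: [0.74, 0.672, 0.004, 0.005]
ft_force: [1.3, 0.0, 0.0]
grip_width: 0.0274
t 32.10 pos [0.5946 0.0101 0.1664] grip 0.0274 F [1.3 0.  0. ] q6 -0.08
shift first mm [-285.1   55.3    7.3] | after turn mm [-285.2   54.9    6.4] | turn rad [ 0.012  0.001 -0.001] rows>= 0.1 5.8
```

```bash
python3 -m inch '[{"ax":0,"ay":0,"az":0,"dx":-25,"dy":5,"dz":0,"gripper":20},{"ax":0,"ay":0,"az":0,"dx":-43,"dy":8.5,"dz":0,"gripper":20},{"ax":0,"ay":0,"az":0,"dx":-43,"dy":8.5,"dz":0,"gripper":20},{"ax":0,"ay":0,"az":0,"dx":-43,"dy":8.5,"dz":0,"gripper":20},{"ax":0,"ay":0,"az":0,"dx":-43,"dy":8.5,"dz":0,"gripper":20},{"ax":0,"ay":0,"az":0,"dx":-43,"dy":8.5,"dz":0,"gripper":20},{"ax":0,"ay":0,"az":0,"dx":-30,"dy":6,"dz":0,"gripper":20},{"ax":0,"ay":0,"az":0,"dx":-15,"dy":3,"dz":0,"gripper":20}]' 15;python3 -m inch '[{"ax":0,"ay":-0.1,"az":0,"dx":0,"dy":0,"dz":0,"gripper":20},{"ax":0,"ay":-0.1,"az":0,"dx":0,"dy":0,"dz":0,"gripper":20},{"ax":0,"ay":-0.1,"az":0,"dx":0,"dy":0,"dz":0,"gripper":20},{"ax":0,"ay":0,"az":0,"dx":0,"dy":0,"dz":0,"gripper":20},{"ax":0,"ay":0,"az":0,"dx":0,"dy":0,"dz":0,"gripper":20}]';python3 go.py .6225 -.279 .08 -5.4 -17.2
```

```text
time: 32.9
position: [0.6193, -0.2816, 0.1596]
tool_rot: [0.741, 0.671, -0.0, 0.0]
ft_force: [-0.3, 0.5, -0.1]
grip_width: 0.0274
time: 33.4
position: [0.6197, -0.2769, 0.16]
tool_rot: [0.731, 0.666, -0.11, 0.099]
ft_force: [-0.8, -1.7, -0.3]
grip_width: 0.028
t 33.40 pos [ 0.6197 -0.2769  0.16  ] grip 0.0280 F [-0.8 -1.7 -0.3] q6 -0.19
shift first mm [21.7  3.1 77. ] | after turn mm [21.9  3.  77. ] | turn rad [-0.001 -0.003  0.001] rows>= 0.0 1.6
```

```bash
python3 -m inch '[{"ax":0,"ay":0,"az":0,"dx":7,"dy":1,"dz":26,"gripper":20},{"ax":0,"ay":0,"az":0,"dx":7,"dy":1,"dz":26,"gripper":20},{"ax":0,"ay":0,"az":0,"dx":7,"dy":1,"dz":25,"gripper":20},{"ax":0,"ay":0,"az":0,"dx":0,"dy":0,"dz":0,"gripper":20},{"ax":0,"ay":0,"az":0,"dx":0,"dy":0,"dz":0,"gripper":20}]';python3 go.py .6225 -.279 .052 -5.4 -17.2;python3 - <<'E'
from h import *
cap('scene','s12')
E
```

```text
time: 33.9
position: [0.6223, -0.2824, 0.0807]
tool_rot: [0.732, 0.664, -0.111, 0.1]
ft_force: [1.2, 0.3, 0.3]
grip_width: 0.0274
t 33.90 pos [ 0.6223 -0.2824  0.0807] grip 0.0274 F [1.2 0.3 0.3] q6 -0.13
shift first mm [11.7 -0.1 26.5] | after turn mm [11.8 -0.1 26.4] | turn rad [-0.001 -0.001 -0.003] rows>= 0.0 0.6
```

View pics/s12.png

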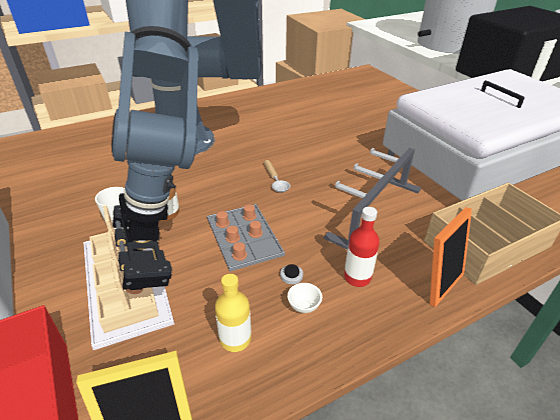

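The leaned gripper clears the boards at about (120,240), and the capsule is over the near-side compartment at (140,290). I'll lower it and release.

```bash
python3 -m inch '[{"ax":0,"ay":0,"az":0,"dx":6,"dy":0,"dz":14,"gripper":20},{"ax":0,"ay":0,"az":0,"dx":5,"dy":0,"dz":12,"gripper":20},{"ax":0,"ay":0,"az":0,"dx":0,"dy":0,"dz":0,"gripper":20},{"ax":0,"ay":0,"az":0,"dx":0,"dy":0,"dz":0,"gripper":45},{"ax":0,"ay":0,"az":0,"dx":0,"dy":0,"dz":0,"gripper":45},{"ax":0,"ay":0,"az":0,"dx":0,"dy":0,"dz":0,"gripper":45},{"ax":0,"ay":0,"az":0,"dx":0,"dy":0,"dz":0,"gripper":45}]';python3 -m inch '[{"ax":0,"ay":0,"az":0,"dx":0,"dy":0,"dz":-20,"gripper":50},{"ax":0,"ay":0,"az":0,"dx":0,"dy":0,"dz":-40,"gripper":50},{"ax":0,"ay":0.1,"az":0,"dx":0,"dy":0,"dz":-40,"gripper":55},{"ax":0,"ay":0.1,"az":0,"dx":0,"dy":0,"dz":0,"gripper":55},{"ax":0,"ay":0.1,"az":0,"dx":0,"dy":0,"dz":0,"gripper":55},{"ax":0,"ay":0,"az":0,"dx":0,"dy":0,"dz":0,"gripper":55}]'; python3 pods.py p2; python3 go.py .529 .0165 .06 -5.4
```

```text
time: 34.65
position: [0.623, -0.2788, 0.0532]
tool_rot: [0.732, 0.665, -0.11, 0.101]
ft_force: [-0.5, -0.3, -0.0]
grip_width: 0.0387
time: 35.25
position: [0.6259, -0.2526, 0.1495]
tool_rot: [0.741, 0.671, 0.0, 0.002]
ft_force: [-0.2, -0.3, -0.2]
grip_width: 0.0479
scene pod 121 465.2 28.9 r 14.7 z 0.0356
scene pod 134 457.8 -43.3 r 13.6 z 0.0352
scene pod 142 529.8 14.0 r 13.8 z 0.0355
scene pod 146 520.8 -42.7 r 13.9 z 0.0357
scene pod 161 581.2 -51.4 r 13.9 z 0.0359
scene board [ 444.7 -294.1] [ 7.3 53.2] 85.7 0.1278
scene board [ 534.3 -303.6] [ 7.7 57.1] 84.6 0.1272
scene board [ 621.1 -310.3] [ 8. 57.] 85.2 0.1275
side pod 150 578.8 -47.4 r 13.0 z 0.0381
side pod 139 518.9 -38.6 r 13.6 z 0.038
side pod 145 456.0 -39.2 r 13.5 z 0.038
side pod 150 526.9 18.7 r 13.4 z 0.0381
side pod 145 462.5 32.0 r 13.1 z 0.0377
side board [ 627.9 -307.8] [ 8.8 36.3] 78.6 0.1299
side board [ 532.2 -299.7] [12.8 53.9] 86.2 0.1298
side board [ 441.5 -291.5] [13.2 54.7] 86.6 0.1298
t 35.35 pos [ 0.625  -0.2497  0.148 ] grip 0.0478 F [-0.2 -0.8 -0.2] q6 -0.45
shift first mm [ 255.7 -121.4   87.7] | after turn mm [ 256.  -120.7   88. ] | turn rad [-0.001  0.001 -0.003] rows>= 0.0 5.9
```

View pics/p2scene.png

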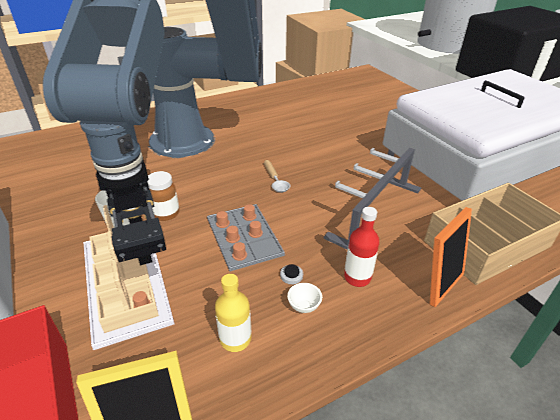

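The capsule stands in the compartment at (141,298), and the other five are unmoved. The next one is at (0.529, 0.0165).

```bash
python3 -m inch '[{"ax":0,"ay":0,"az":0,"dx":20,"dy":-9,"dz":0,"gripper":55},{"ax":0,"ay":0,"az":0,"dx":43,"dy":-20,"dz":12,"gripper":55},{"ax":0,"ay":0,"az":0,"dx":43,"dy":-20,"dz":15,"gripper":55},{"ax":0,"ay":0,"az":0,"dx":43,"dy":-20,"dz":15,"gripper":55},{"ax":0,"ay":0,"az":0,"dx":43,"dy":-21,"dz":16,"gripper":55},{"ax":0,"ay":0,"az":0,"dx":43,"dy":-21,"dz":15,"gripper":55},{"ax":0,"ay":0,"az":0,"dx":21,"dy":-10,"dz":15,"gripper":55},{"ax":0,"ay":0,"az":0,"dx":0,"dy":0,"dz":0,"gripper":55}]';python3 -m inch '[{"ax":0,"ay":0,"az":0,"dx":0,"dy":0,"dz":0,"gripper":55}]'; python3 go.py .529 .0165 .02 -5.4
```

```text
time: 36.15
position: [0.5249, 0.0212, 0.0583]
tool_rot: [0.738, 0.675, -0.003, -0.003]
ft_force: [-0.2, 0.1, -0.2]
grip_width: 0.0478
time: 36.25
position: [0.5297, 0.0177, 0.0602]
tool_rot: [0.739, 0.674, -0.0, 0.0]
ft_force: [0.6, -0.2, 0.8]
grip_width: 0.0475
t 36.25 pos [0.5297 0.0177 0.0602] grip 0.0475 F [ 0.6 -0.2  0.8] q6 -0.08
shift first mm [-1.2 -0.6 40.2] | after turn mm [-1.2 -0.6 40.2] | turn rad [-0.     0.001  0.001] rows>= 0.0 0.8
```

```bash
python3 -m inch '[{"ax":0,"ay":0,"az":0,"dx":-1,"dy":-0.5,"dz":15,"gripper":55},{"ax":0,"ay":0,"az":0,"dx":0,"dy":0,"dz":15,"gripper":55},{"ax":0,"ay":0,"az":0,"dx":0,"dy":0,"dz":10,"gripper":55},{"ax":0,"ay":0,"az":0,"dx":0,"dy":0,"dz":0,"gripper":55},{"ax":0,"ay":0,"az":0,"dx":0,"dy":0,"dz":0,"gripper":20},{"ax":0,"ay":0,"az":0,"dx":0,"dy":0,"dz":0,"gripper":20},{"ax":0,"ay":0,"az":0,"dx":0,"dy":0,"dz":0,"gripper":20},{"ax":0,"ay":0,"az":0,"dx":0,"dy":0,"dz":0,"gripper":20}]' 15;python3 -m inch '[{"ax":0,"ay":0,"az":0,"dx":0,"dy":0,"dz":-25,"gripper":20},{"ax":0,"ay":0,"az":0,"dx":0,"dy":0,"dz":-40,"gripper":20},{"ax":0,"ay":0,"az":0,"dx":0,"dy":0,"dz":-40,"gripper":20},{"ax":0,"ay":0,"az":0,"dx":0,"dy":0,"dz":-35,"gripper":20},{"ax":0,"ay":0,"az":0,"dx":0,"dy":0,"dz":0,"gripper":20},{"ax":0,"ay":0,"az":0,"dx":0,"dy":0,"dz":0,"gripper":20}]' 15;python3 go.py .5363 -.272 .16 -5.4
```

```text
time: 37.05
position: [0.5297, 0.0156, 0.021]
tool_rot: [0.74, 0.672, 0.0, 0.001]
ft_force: [0.5, -0.6, 1.3]
grip_width: 0.0271
time: 37.65
position: [0.5295, 0.0157, 0.1614]
tool_rot: [0.74, 0.672, 0.001, 0.001]
ft_force: [0.1, 0.4, -0.4]
grip_width: 0.0275
t 37.65 pos [0.5295 0.0157 0.1614] grip 0.0275 F [ 0.1  0.4 -0.4] q6 -0.09
shift first mm [-285.7   34.3    1.5] | after turn mm [-285.8   33.8    1.4] | turn rad [ 0.002  0.    -0.002] rows>= 0.0 5.8
```

```bash
python3 -m inch '[{"ax":0,"ay":0,"az":0,"dx":-25,"dy":3,"dz":0,"gripper":20},{"ax":0,"ay":0,"az":0,"dx":-43,"dy":5,"dz":0,"gripper":20},{"ax":0,"ay":0,"az":0,"dx":-43,"dy":5,"dz":0,"gripper":20},{"ax":0,"ay":0,"az":0,"dx":-43,"dy":5,"dz":0,"gripper":20},{"ax":0,"ay":0,"az":0,"dx":-43,"dy":5,"dz":0,"gripper":20},{"ax":0,"ay":0,"az":0,"dx":-43,"dy":5,"dz":0,"gripper":20},{"ax":0,"ay":0,"az":0,"dx":-30,"dy":4,"dz":0,"gripper":20},{"ax":0,"ay":0,"az":0,"dx":-15,"dy":2,"dz":0,"gripper":20}]' 15;python3 -m inch '[{"ax":0,"ay":-0.1,"az":0,"dx":0,"dy":0,"dz":0,"gripper":20},{"ax":0,"ay":-0.1,"az":0,"dx":0,"dy":0,"dz":0,"gripper":20},{"ax":0,"ay":-0.1,"az":0,"dx":0,"dy":0,"dz":0,"gripper":20},{"ax":0,"ay":0,"az":0,"dx":7,"dy":0,"dz":25,"gripper":20},{"ax":0,"ay":0,"az":0,"dx":7,"dy":0,"dz":25,"gripper":20},{"ax":0,"ay":0,"az":0,"dx":0,"dy":0,"dz":0,"gripper":20},{"ax":0,"ay":0,"az":0,"dx":0,"dy":0,"dz":0,"gripper":20}]';python3 go.py .5363 -.272 .053 -5.4 -17.2
```

```text
time: 38.45
position: [0.5349, -0.2737, 0.1584]
tool_rot: [0.741, 0.671, -0.0, -0.001]
ft_force: [-0.5, -0.2, 0.4]
grip_width: 0.0275
time: 39.15
position: [0.5349, -0.2716, 0.1075]
tool_rot: [0.732, 0.665, -0.111, 0.099]
ft_force: [-0.5, -0.5, 0.1]
grip_width: 0.0277
t 39.15 pos [ 0.5349 -0.2716  0.1075] grip 0.0277 F [-0.5 -0.5  0.1] q6 -0.14
shift first mm [15.8  1.6 52.1] | after turn mm [15.9  1.4 52.1] | turn rad [-0.003 -0.002 -0.   ] rows>= 0.0 1.1
```

```bash
python3 -m inch '[{"ax":0,"ay":0,"az":0,"dx":6,"dy":0.5,"dz":20,"gripper":20},{"ax":0,"ay":0,"az":0,"dx":6,"dy":0.5,"dz":20,"gripper":20},{"ax":0,"ay":0,"az":0,"dx":4,"dy":0.5,"dz":12,"gripper":20},{"ax":0,"ay":0,"az":0,"dx":0,"dy":0,"dz":0,"gripper":20},{"ax":0,"ay":0,"az":0,"dx":0,"dy":0,"dz":0,"gripper":45},{"ax":0,"ay":0,"az":0,"dx":0,"dy":0,"dz":0,"gripper":45},{"ax":0,"ay":0,"az":0,"dx":0,"dy":0,"dz":0,"gripper":45},{"ax":0,"ay":0,"az":0,"dx":0,"dy":0,"dz":0,"gripper":45}]';python3 -m inch '[{"ax":0,"ay":0,"az":0,"dx":0,"dy":0,"dz":-20,"gripper":50},{"ax":0,"ay":0,"az":0,"dx":0,"dy":0,"dz":-40,"gripper":50},{"ax":0,"ay":0.1,"az":0,"dx":0,"dy":0,"dz":-40,"gripper":55},{"ax":0,"ay":0.1,"az":0,"dx":0,"dy":0,"dz":0,"gripper":55},{"ax":0,"ay":0.1,"az":0,"dx":0,"dy":0,"dz":0,"gripper":55},{"ax":0,"ay":0,"az":0,"dx":0,"dy":0,"dz":0,"gripper":55}]'; python3 pods.py p3; python3 go.py .464 .0305 .06 -5.4
```

```text
time: 39.95
position: [0.5375, -0.2732, 0.0549]
tool_rot: [0.732, 0.665, -0.11, 0.101]
ft_force: [0.1, -0.1, -0.5]
grip_width: 0.0384
time: 40.55
position: [0.5406, -0.2466, 0.1509]
tool_rot: [0.741, 0.671, 0.0, 0.002]
ft_force: [0.1, -0.1, 0.6]
grip_width: 0.0476
scene pod 123 463.2 28.1 r 14.4 z 0.0356
scene pod 135 457.0 -43.4 r 14.5 z 0.0353
scene pod 143 523.0 -41.4 r 15.3 z 0.0352
scene pod 160 581.5 -51.7 r 13.7 z 0.0358
scene board [ 446.2 -296.3] [ 5.6 52.6] 89.2 0.127
scene board [ 534.4 -303.3] [ 8.  57.7] 84.9 0.1277
scene board [ 621.7 -310. ] [ 7.7 55.9] 85.2 0.1276
side pod 142 579.0 -47.5 r 13.2 z 0.0377
side pod 140 518.2 -37.6 r 12.9 z 0.038
side pod 151 456.7 -41.5 r 13.9 z 0.038
side pod 153 462.3 36.6 r 13.2 z 0.0377
side board [ 619.5 -307.5] [12.2 53.6] 86.4 0.1301
side board [ 538.8 -301.5] [12.1 40.3] 88.8 0.1295
side board [ 441.9 -291.3] [13. 55.] 85.8 0.1293
t 40.65 pos [ 0.5394 -0.2438  0.1495] grip 0.0479 F [-0.1  0.4 -0. ] q6 -0.51
shift first mm [ 265.8 -101.6   89.2] | after turn mm [ 266.  -100.9   89.5] | turn rad [-0.001  0.001 -0.003] rows>= 0.0 6.0
```

View pics/p3scene.png

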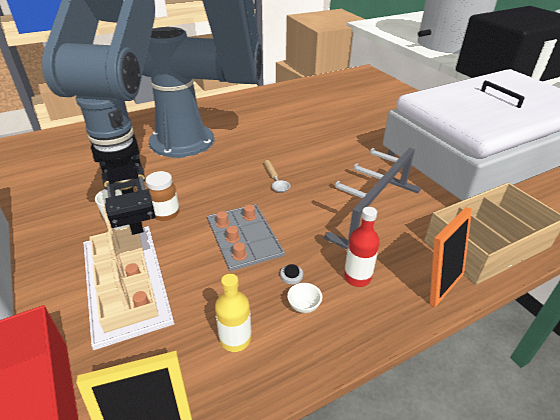

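Two capsules are in, at (132,268) and (141,299). The third one to pick is at (0.464, 0.0305).

```bash
python3 -m inch '[{"ax":0,"ay":0,"az":0,"dx":22,"dy":-9,"dz":0,"gripper":55},{"ax":0,"ay":0,"az":0,"dx":44,"dy":-17,"dz":14,"gripper":55},{"ax":0,"ay":0,"az":0,"dx":44,"dy":-17,"dz":15,"gripper":55},{"ax":0,"ay":0,"az":0,"dx":44,"dy":-17,"dz":15,"gripper":55},{"ax":0,"ay":0,"az":0,"dx":44,"dy":-17,"dz":15,"gripper":55},{"ax":0,"ay":0,"az":0,"dx":44,"dy":-16,"dz":15,"gripper":55},{"ax":0,"ay":0,"az":0,"dx":24,"dy":-8,"dz":15,"gripper":55},{"ax":0,"ay":0,"az":0,"dx":0,"dy":0,"dz":0,"gripper":55}]';python3 -m inch '[{"ax":0,"ay":0,"az":0,"dx":0,"dy":0,"dz":0,"gripper":55},{"ax":0,"ay":0,"az":0,"dx":0,"dy":0,"dz":0,"gripper":55}]'; python3 go.py .464 .0305 .02 -5.4
```

```text
time: 41.45
position: [0.4603, 0.0352, 0.0589]
tool_rot: [0.738, 0.675, -0.003, -0.003]
ft_force: [-0.7, -0.3, 0.2]
grip_width: 0.0479
time: 41.65
position: [0.466, 0.0304, 0.061]
tool_rot: [0.74, 0.672, 0.0, 0.001]
ft_force: [-0.7, 0.4, 0.5]
grip_width: 0.0476
t 41.65 pos [0.466  0.0304 0.061 ] grip 0.0476 F [-0.7  0.4  0.5] q6 -0.08
shift first mm [-0.1 -2.1 41. ] | after turn mm [-0.1 -2.  41. ] | turn rad [ 0.002  0.001 -0.002] rows>= 0.0 0.8
```

```bash
python3 -m inch '[{"ax":0,"ay":0,"az":0,"dx":0,"dy":-1.5,"dz":15,"gripper":55},{"ax":0,"ay":0,"az":0,"dx":0,"dy":0,"dz":15,"gripper":55},{"ax":0,"ay":0,"az":0,"dx":0,"dy":0,"dz":11,"gripper":55},{"ax":0,"ay":0,"az":0,"dx":0,"dy":0,"dz":0,"gripper":55},{"ax":0,"ay":0,"az":0,"dx":0,"dy":0,"dz":0,"gripper":20},{"ax":0,"ay":0,"az":0,"dx":0,"dy":0,"dz":0,"gripper":20},{"ax":0,"ay":0,"az":0,"dx":0,"dy":0,"dz":0,"gripper":20},{"ax":0,"ay":0,"az":0,"dx":0,"dy":0,"dz":0,"gripper":20}]' 15;python3 -m inch '[{"ax":0,"ay":0,"az":0,"dx":0,"dy":0,"dz":-25,"gripper":20},{"ax":0,"ay":0,"az":0,"dx":0,"dy":0,"dz":-40,"gripper":20},{"ax":0,"ay":0,"az":0,"dx":0,"dy":0,"dz":-40,"gripper":20},{"ax":0,"ay":0,"az":0,"dx":0,"dy":0,"dz":-35,"gripper":20},{"ax":0,"ay":0,"az":0,"dx":0,"dy":0,"dz":0,"gripper":20},{"ax":0,"ay":0,"az":0,"dx":0,"dy":0,"dz":0,"gripper":20}]' 15;python3 go.py .4453 -.263 .16 -5.4
```

```text
time: 42.45
position: [0.4638, 0.031, 0.0201]
tool_rot: [0.74, 0.672, 0.0, 0.0]
ft_force: [0.3, -0.3, 1.6]
grip_width: 0.027
time: 43.05
position: [0.4637, 0.0312, 0.1604]
tool_rot: [0.74, 0.672, 0.001, 0.001]
ft_force: [0.0, 0.0, -0.5]
grip_width: 0.0267
t 43.05 pos [0.4637 0.0312 0.1604] grip 0.0267 F [ 0.   0.  -0.5] q6 -0.08
shift first mm [-294.6    9.9    0.5] | after turn mm [-294.6    9.4    0.4] | turn rad [ 0.002  0.    -0.002] rows>= 0.0 5.9
```

```bash
python3 -m inch '[{"ax":0,"ay":0,"az":0,"dx":-25,"dy":1,"dz":0,"gripper":20},{"ax":0,"ay":0,"az":0,"dx":-44,"dy":1.5,"dz":0,"gripper":20},{"ax":0,"ay":0,"az":0,"dx":-44,"dy":1.5,"dz":0,"gripper":20},{"ax":0,"ay":0,"az":0,"dx":-44,"dy":1.5,"dz":0,"gripper":20},{"ax":0,"ay":0,"az":0,"dx":-44,"dy":1.5,"dz":0,"gripper":20},{"ax":0,"ay":0,"az":0,"dx":-44,"dy":1.5,"dz":0,"gripper":20},{"ax":0,"ay":0,"az":0,"dx":-34,"dy":1,"dz":0,"gripper":20},{"ax":0,"ay":0,"az":0,"dx":-15,"dy":0.5,"dz":0,"gripper":20}]' 15;python3 -m inch '[{"ax":0,"ay":-0.1,"az":0,"dx":0,"dy":0,"dz":0,"gripper":20},{"ax":0,"ay":-0.1,"az":0,"dx":0,"dy":0,"dz":0,"gripper":20},{"ax":0,"ay":-0.1,"az":0,"dx":0,"dy":0,"dz":0,"gripper":20},{"ax":0,"ay":0,"az":0,"dx":7,"dy":0,"dz":25,"gripper":20},{"ax":0,"ay":0,"az":0,"dx":7,"dy":0,"dz":25,"gripper":20},{"ax":0,"ay":0,"az":0,"dx":0,"dy":0,"dz":0,"gripper":20},{"ax":0,"ay":0,"az":0,"dx":0,"dy":0,"dz":0,"gripper":20}]';python3 go.py .4453 -.263 .053 -5.4 -17.2;python3 - <<'E'
from h import *
cap('scene','s13')
cap('side','s13b')
E
```

```text
time: 43.85
position: [0.4444, -0.2651, 0.1577]
tool_rot: [0.741, 0.671, -0.0, -0.001]
ft_force: [0.3, 0.2, -0.6]
grip_width: 0.0271
time: 44.55
position: [0.4443, -0.2627, 0.1067]
tool_rot: [0.732, 0.665, -0.111, 0.099]
ft_force: [0.6, -0.5, 0.3]
grip_width: 0.0271
t 44.55 pos [ 0.4443 -0.2627  0.1067] grip 0.0271 F [ 0.6 -0.5  0.3] q6 -0.12
shift first mm [15.6  1.2 51.4] | after turn mm [15.7  1.1 51.4] | turn rad [-0.003 -0.002 -0.   ] rows>= 0.0 1.1
```

View pics/s13.png

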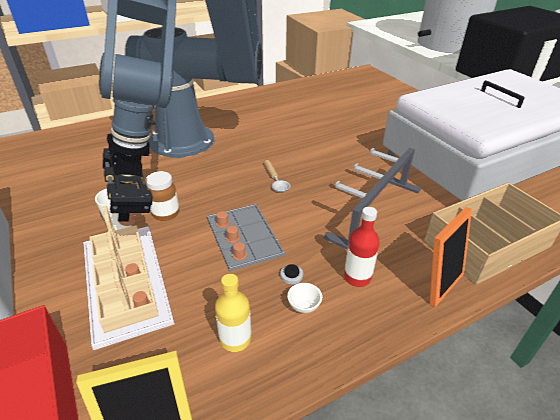

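View pics/s13b.png

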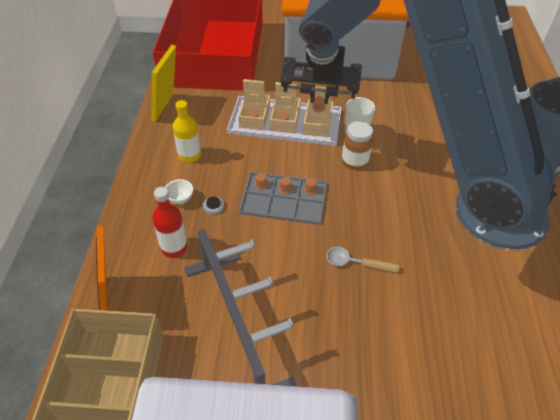

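The capsule is over the third caddy's near compartment, seen at (317,102) in the side view, and the gripper body is above the cup. I'll lower it, then release.

```bash
python3 -m inch '[{"ax":0,"ay":0,"az":0,"dx":6,"dy":0.5,"dz":20,"gripper":20},{"ax":0,"ay":0,"az":0,"dx":6,"dy":0.5,"dz":18,"gripper":20},{"ax":0,"ay":0,"az":0,"dx":3,"dy":0,"dz":12,"gripper":20},{"ax":0,"ay":0,"az":0,"dx":0,"dy":0,"dz":0,"gripper":20},{"ax":0,"ay":0,"az":0,"dx":0,"dy":0,"dz":0,"gripper":45},{"ax":0,"ay":0,"az":0,"dx":0,"dy":0,"dz":0,"gripper":45},{"ax":0,"ay":0,"az":0,"dx":0,"dy":0,"dz":0,"gripper":45},{"ax":0,"ay":0,"az":0,"dx":0,"dy":0,"dz":0,"gripper":45}]';python3 -m inch '[{"ax":0,"ay":0,"az":0,"dx":0,"dy":0,"dz":-20,"gripper":50},{"ax":0,"ay":0,"az":0,"dx":0,"dy":0,"dz":-40,"gripper":50},{"ax":0,"ay":0.1,"az":0,"dx":0,"dy":0,"dz":-40,"gripper":55},{"ax":0,"ay":0.1,"az":0,"dx":0,"dy":0,"dz":0,"gripper":55},{"ax":0,"ay":0.1,"az":0,"dx":0,"dy":0,"dz":0,"gripper":55},{"ax":0,"ay":0,"az":0,"dx":0,"dy":0,"dz":0,"gripper":55}]'; python3 pods.py p4|grep pod; python3 go.py .5803 -.0492 .06 -5.4
```

```text
time: 45.45
position: [0.446, -0.2643, 0.0559]
tool_rot: [0.732, 0.665, -0.111, 0.101]
ft_force: [-0.8, -0.1, 0.2]
grip_width: 0.0384
time: 46.05
position: [0.4495, -0.2383, 0.1509]
tool_rot: [0.742, 0.671, -0.001, 0.003]
ft_force: [0.3, 0.1, 0.2]
grip_width: 0.0475
scene pod 135 458.1 -42.3 r 13.9 z 0.0351
scene pod 144 521.2 -42.3 r 13.6 z 0.0358
scene pod 160 581.5 -51.6 r 13.7 z 0.036
side pod 146 576.9 -48.1 r 13.6 z 0.0382
side pod 139 518.8 -39.5 r 12.3 z 0.0377
side pod 148 454.8 -39.2 r 14.4 z 0.0374
t 46.15 pos [ 0.448  -0.2356  0.1497] grip 0.0478 F [-0.2  0.3  0. ] q6 -0.60
shift first mm [198.9 113.6  88.6] | after turn mm [198.  114.2  89.7] | turn rad [-0.002  0.004 -0.004] rows>= 0.0 4.9
```

View pics/p4scene.png

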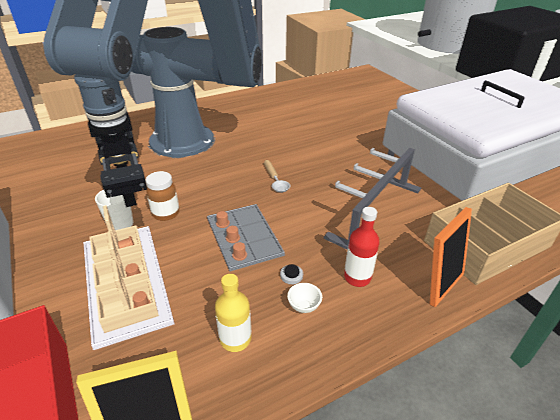

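Three capsules are in, at (126,243), (133,268) and (141,298). Next is the one at (0.580, -0.049).

```bash
python3 -m inch '[{"ax":0,"ay":0,"az":0,"dx":18,"dy":10,"dz":0,"gripper":55},{"ax":0,"ay":0,"az":0,"dx":36,"dy":21,"dz":14,"gripper":55},{"ax":0,"ay":0,"az":0,"dx":36,"dy":21,"dz":15,"gripper":55},{"ax":0,"ay":0,"az":0,"dx":36,"dy":21,"dz":15,"gripper":55},{"ax":0,"ay":0,"az":0,"dx":36,"dy":21,"dz":15,"gripper":55},{"ax":0,"ay":0,"az":0,"dx":36,"dy":20,"dz":15,"gripper":55},{"ax":0,"ay":0,"az":0,"dx":0,"dy":0,"dz":15,"gripper":55},{"ax":0,"ay":0,"az":0,"dx":0,"dy":0,"dz":0,"gripper":55}]';python3 -m inch '[{"ax":0,"ay":0,"az":0,"dx":0,"dy":0,"dz":0,"gripper":55},{"ax":0,"ay":0,"az":0,"dx":0,"dy":0,"dz":0,"gripper":55}]'; python3 go.py .5803 -.0492 .02 -5.4
```

```text
time: 46.95
position: [0.5787, -0.0465, 0.0575]
tool_rot: [0.739, 0.674, -0.004, -0.001]
ft_force: [-0.3, -1.1, -0.2]
grip_width: 0.048
time: 47.15
position: [0.5808, -0.05, 0.0607]
tool_rot: [0.741, 0.672, -0.002, 0.001]
ft_force: [0.0, 0.8, 1.0]
grip_width: 0.0481
t 47.15 pos [ 0.5808 -0.05    0.0607] grip 0.0481 F [0.  0.8 1. ] q6 -0.17
shift first mm [ 0.9 -0.6 40.7] | after turn mm [ 0.8 -0.6 40.7] | turn rad [-0.     0.004 -0.003] rows>= 0.0 0.8
```

```bash
python3 -m inch '[{"ax":0,"ay":0,"az":0,"dx":0.7,"dy":-0.5,"dz":15,"gripper":55},{"ax":0,"ay":0,"az":0,"dx":0,"dy":0,"dz":15,"gripper":55},{"ax":0,"ay":0,"az":0,"dx":0,"dy":0,"dz":11,"gripper":55},{"ax":0,"ay":0,"az":0,"dx":0,"dy":0,"dz":0,"gripper":55},{"ax":0,"ay":0,"az":0,"dx":0,"dy":0,"dz":0,"gripper":20},{"ax":0,"ay":0,"az":0,"dx":0,"dy":0,"dz":0,"gripper":20},{"ax":0,"ay":0,"az":0,"dx":0,"dy":0,"dz":0,"gripper":20},{"ax":0,"ay":0,"az":0,"dx":0,"dy":0,"dz":0,"gripper":20}]' 15;python3 -m inch '[{"ax":0,"ay":0,"az":0,"dx":0,"dy":0,"dz":-25,"gripper":20},{"ax":0,"ay":0,"az":0,"dx":0,"dy":0,"dz":-40,"gripper":20},{"ax":0,"ay":0,"az":0,"dx":0,"dy":0,"dz":-40,"gripper":20},{"ax":0,"ay":0,"az":0,"dx":0,"dy":0,"dz":-45,"gripper":20},{"ax":0,"ay":0,"az":0,"dx":0,"dy":0,"dz":0,"gripper":20},{"ax":0,"ay":0,"az":0,"dx":0,"dy":0,"dz":0,"gripper":20}]' 15;python3 go.py .6179 -.339 .17 -5.4
```

```text
time: 47.95
position: [0.5811, -0.0492, 0.0197]
tool_rot: [0.74, 0.672, -0.001, 0.001]
ft_force: [0.4, 0.2, 0.6]
grip_width: 0.0271
time: 48.55
position: [0.5814, -0.0487, 0.1707]
tool_rot: [0.74, 0.672, -0.001, 0.002]
ft_force: [-0.2, 0.2, -0.5]
grip_width: 0.0276
t 48.55 pos [ 0.5814 -0.0487  0.1707] grip 0.0276 F [-0.2  0.2 -0.5] q6 -0.17
shift first mm [-285.5   64.3    1.9] | after turn mm [-285.6   63.7    0.7] | turn rad [ 0.003  0.004 -0.002] rows>= 0.0 5.9
```

```bash
python3 -m inch '[{"ax":0,"ay":0,"az":0,"dx":-25,"dy":6,"dz":0,"gripper":20},{"ax":0,"ay":0,"az":0,"dx":-43,"dy":10,"dz":0,"gripper":20},{"ax":0,"ay":0,"az":0,"dx":-43,"dy":10,"dz":0,"gripper":20},{"ax":0,"ay":0,"az":0,"dx":-43,"dy":10,"dz":0,"gripper":20},{"ax":0,"ay":0,"az":0,"dx":-43,"dy":10,"dz":0,"gripper":20},{"ax":0,"ay":0,"az":0,"dx":-43,"dy":9,"dz":0,"gripper":20},{"ax":0,"ay":0,"az":0,"dx":-30,"dy":6,"dz":0,"gripper":20},{"ax":0,"ay":0,"az":0,"dx":-15,"dy":3,"dz":0,"gripper":20}]' 15;python3 -m inch '[{"ax":0,"ay":0.1,"az":0,"dx":0,"dy":0,"dz":0,"gripper":20},{"ax":0,"ay":0.1,"az":0,"dx":0,"dy":0,"dz":0,"gripper":20},{"ax":0,"ay":0.1,"az":0,"dx":0,"dy":0,"dz":0,"gripper":20},{"ax":0,"ay":0,"az":0,"dx":0,"dy":0,"dz":0,"gripper":20},{"ax":0,"ay":0,"az":0,"dx":0,"dy":0,"dz":0,"gripper":20}]';python3 go.py .6179 -.339 .09 -5.4 17.2
```

```text
time: 49.35
position: [0.6158, -0.3411, 0.1673]
tool_rot: [0.741, 0.671, -0.002, -0.001]
ft_force: [-0.5, 0.3, 0.0]
grip_width: 0.0275
time: 49.85
position: [0.6163, -0.3375, 0.1685]
tool_rot: [0.732, 0.664, 0.109, -0.101]
ft_force: [-0.5, -0.3, -0.6]
grip_width: 0.0273
t 49.85 pos [ 0.6163 -0.3375  0.1685] grip 0.0273 F [-0.5 -0.3 -0.6] q6 -0.72
shift first mm [-24.3   2.   74.6] | after turn mm [-24.5   1.7  74.6] | turn rad [-0.003  0.003 -0.003] rows>= 0.0 1.6
```

```bash
python3 -m inch '[{"ax":0,"ay":0,"az":0,"dx":-8,"dy":0.5,"dz":25,"gripper":20},{"ax":0,"ay":0,"az":0,"dx":-8,"dy":0.5,"dz":25,"gripper":20},{"ax":0,"ay":0,"az":0,"dx":-7,"dy":0.5,"dz":24,"gripper":20},{"ax":0,"ay":0,"az":0,"dx":0,"dy":0,"dz":0,"gripper":20},{"ax":0,"ay":0,"az":0,"dx":0,"dy":0,"dz":0,"gripper":20}]';python3 go.py .6179 -.339 .053 -5.4 17.2;python3 - <<'E'
from h import *
cap('scene','s14')
cap('side','s14b')
E
```

```text
time: 50.35
position: [0.6187, -0.3371, 0.0927]
tool_rot: [0.732, 0.665, 0.109, -0.1]
ft_force: [-0.4, 0.5, -0.8]
grip_width: 0.0277
t 50.35 pos [ 0.6187 -0.3371  0.0927] grip 0.0277 F [-0.4  0.5 -0.8] q6 -0.75
shift first mm [-13.5  -0.6  37.4] | after turn mm [-13.6  -0.6  37.4] | turn rad [-0.001  0.003 -0.001] rows>= 0.0 0.8
```

View pics/s14.png

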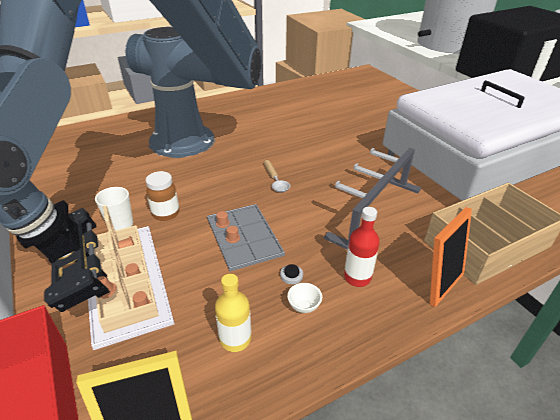

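View pics/s14b.png

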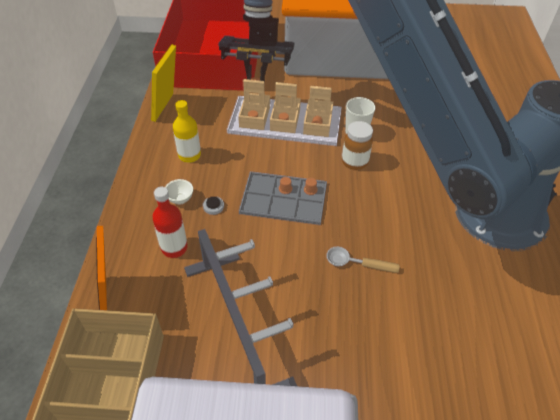

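The capsule is over the far-side compartment, at about (107,290) in the scene view. Before lowering I'll check clearance to the red crate and the grey bin behind.

```bash
python3 - <<'E'
from h import *
F=np.concatenate([cloud(load('scene0')).reshape(-1,3),cloud(load('side0')).reshape(-1,3)])
for x in np.arange(.34,.76,.04):
  s=''
  for y in np.arange(-.40,-.54,-.02):
    k=(abs(F[:,1]-y)<.01)&(abs(F[:,0]-x)<.02)&(F[:,2]<.4)
    s+=' %6.3f'%(F[k,2].max() if k.sum()>3 else np.nan)
  print(round(x,2),s)
E
```

```text
0.34   0.005  0.008  0.006  0.006  0.006  0.235  0.236  0.236
0.38   0.008  0.009  0.006  0.006  0.008  0.235  0.236  0.237
0.42   0.007  0.007  0.010  0.007  0.007  0.236  0.235  0.235
0.46   0.007  0.007  0.007  0.007  0.008  0.236  0.236  0.235
0.5   0.005  0.007  0.006  0.005  0.007  0.232  0.235    nan
0.54   0.006  0.008  0.006  0.007  0.008  0.218  0.199  0.180
0.58   0.003  0.004  0.003    nan    nan  0.006  0.008  0.007
0.62   0.004  0.003  0.119  0.124  0.124  0.122  0.123  0.121
0.66   0.004  0.003  0.122  0.124  0.123  0.123  0.124  0.126
0.7   0.004  0.003  0.122  0.008  0.010  0.009  0.008  0.009
0.74     nan  0.126  0.124  0.009  0.009  0.008  0.008  0.008
```

Clear: crate y < -0.43 at z 0.12, bin y < -0.49.

```bash
python3 -m inch '[{"ax":0,"ay":0,"az":0,"dx":-5,"dy":-0.5,"dz":14,"gripper":20},{"ax":0,"ay":0,"az":0,"dx":-5,"dy":0,"dz":14,"gripper":20},{"ax":0,"ay":0,"az":0,"dx":-3,"dy":0,"dz":9,"gripper":20},{"ax":0,"ay":0,"az":0,"dx":0,"dy":0,"dz":0,"gripper":20},{"ax":0,"ay":0,"az":0,"dx":0,"dy":0,"dz":0,"gripper":45},{"ax":0,"ay":0,"az":0,"dx":0,"dy":0,"dz":0,"gripper":45},{"ax":0,"ay":0,"az":0,"dx":0,"dy":0,"dz":0,"gripper":45},{"ax":0,"ay":0,"az":0,"dx":0,"dy":0,"dz":0,"gripper":45}]';python3 -m inch '[{"ax":0,"ay":0,"az":0,"dx":0,"dy":0,"dz":-20,"gripper":45},{"ax":0,"ay":0,"az":0,"dx":0,"dy":0,"dz":-40,"gripper":50},{"ax":0,"ay":0,"az":0,"dx":0,"dy":0,"dz":-40,"gripper":55},{"ax":0,"ay":0,"az":0,"dx":0,"dy":0,"dz":-30,"gripper":55},{"ax":0,"ay":-0.1,"az":0,"dx":0,"dy":0,"dz":0,"gripper":55},{"ax":0,"ay":-0.1,"az":0,"dx":0,"dy":0,"dz":0,"gripper":55},{"ax":0,"ay":-0.1,"az":0,"dx":0,"dy":0,"dz":0,"gripper":55},{"ax":0,"ay":0,"az":0,"dx":0,"dy":0,"dz":0,"gripper":55}]'; python3 pods.py p5; python3 go.py .5202 -.0405 .06 -5.4
```

```text
time: 51.25
position: [0.6181, -0.3408, 0.054]
tool_rot: [0.732, 0.665, 0.109, -0.099]
ft_force: [0.8, 0.2, 0.8]
grip_width: 0.0388
time: 52.05
position: [0.6148, -0.375, 0.1789]
tool_rot: [0.739, 0.673, -0.001, 0.001]
ft_force: [0.4, 0.3, -0.7]
grip_width: 0.048
scene pod 134 459.1 -42.6 r 15.0 z 0.0352
scene pod 145 521.3 -41.5 r 13.9 z 0.0353
scene board [ 444.6 -294.6] [ 7.7 54.5] 84.9 0.1273
scene board [ 533.6 -303.3] [ 8. 57.] 85.1 0.1275
scene board [ 621.7 -310.3] [ 7.8 55.1] 84.8 0.1277
side pod 138 518.2 -37.8 r 13.9 z 0.0381
side pod 138 456.2 -39.5 r 13.2 z 0.0381
side board [ 619.2 -308.2] [12.8 52.6] 86.0 0.1293
side board [ 532.4 -301.1] [15.2 53.5] 85.3 0.1292
side board [ 441.6 -292.3] [12.6 54.7] 87.3 0.129
t 52.15 pos [ 0.6145 -0.3779  0.1782] grip 0.0473 F [-0.2 -0.5 -0.1] q6 -0.61
shift first mm [ 327.1 -126.   117.5] | after turn mm [ 327.  -125.6  118.2] | turn rad [-0.     0.002 -0.001] rows>= 0.0 7.4
```

View pics/p5scene.png

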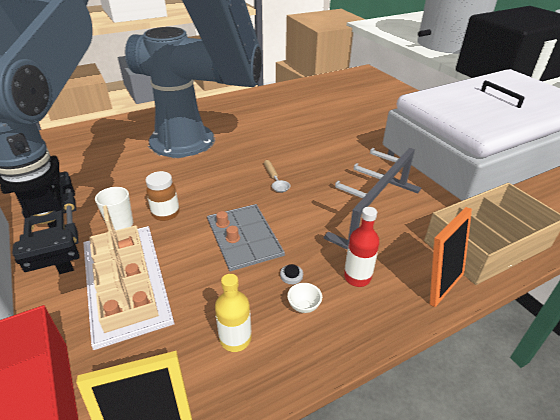

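The first caddy now has both capsules, at (110,307) and (141,298). The next one is at (0.520, -0.0405).

```bash
python3 -m inch '[{"ax":0,"ay":0,"az":0,"dx":25,"dy":-10,"dz":0,"gripper":55},{"ax":0,"ay":0,"az":0,"dx":44,"dy":-17,"dz":0,"gripper":55},{"ax":0,"ay":0,"az":0,"dx":44,"dy":-17,"dz":0,"gripper":55},{"ax":0,"ay":0,"az":0,"dx":44,"dy":-17,"dz":18,"gripper":55},{"ax":0,"ay":0,"az":0,"dx":44,"dy":-17,"dz":20,"gripper":55},{"ax":0,"ay":0,"az":0,"dx":44,"dy":-17,"dz":20,"gripper":55},{"ax":0,"ay":0,"az":0,"dx":44,"dy":-17,"dz":20,"gripper":55},{"ax":0,"ay":0,"az":0,"dx":38,"dy":-14,"dz":20,"gripper":55}]';python3 -m inch '[{"ax":0,"ay":0,"az":0,"dx":0,"dy":0,"dz":18,"gripper":55},{"ax":0,"ay":0,"az":0,"dx":0,"dy":0,"dz":0,"gripper":55},{"ax":0,"ay":0,"az":0,"dx":0,"dy":0,"dz":0,"gripper":55}]'; python3 go.py .5202 -.0405 .02 -5.4
```

```text
time: 52.95
position: [0.5211, -0.0443, 0.0797]
tool_rot: [0.741, 0.671, -0.001, 0.001]
ft_force: [0.4, 0.2, -0.4]
grip_width: 0.0479
time: 53.25
position: [0.5225, -0.0462, 0.0623]
tool_rot: [0.741, 0.672, -0.001, 0.001]
ft_force: [1.5, -0.2, 0.8]
grip_width: 0.0478
t 53.25 pos [ 0.5225 -0.0462  0.0623] grip 0.0478 F [ 1.5 -0.2  0.8] q6 -0.20
shift first mm [ 5.6 -2.9 42.3] | after turn mm [ 5.4 -2.8 42.3] | turn rad [ 0.     0.003 -0.004] rows>= 0.0 0.9
```

```bash
python3 -m inch '[{"ax":0,"ay":0,"az":0,"dx":5,"dy":-2.5,"dz":5,"gripper":55},{"ax":0,"ay":0,"az":0,"dx":0,"dy":0,"dz":15,"gripper":55},{"ax":0,"ay":0,"az":0,"dx":0,"dy":0,"dz":22,"gripper":55},{"ax":0,"ay":0,"az":0,"dx":0,"dy":0,"dz":0,"gripper":55},{"ax":0,"ay":0,"az":0,"dx":0,"dy":0,"dz":0,"gripper":20},{"ax":0,"ay":0,"az":0,"dx":0,"dy":0,"dz":0,"gripper":20},{"ax":0,"ay":0,"az":0,"dx":0,"dy":0,"dz":0,"gripper":20},{"ax":0,"ay":0,"az":0,"dx":0,"dy":0,"dz":0,"gripper":20}]' 15;python3 -m inch '[{"ax":0,"ay":0,"az":0,"dx":0,"dy":0,"dz":-25,"gripper":20},{"ax":0,"ay":0,"az":0,"dx":0,"dy":0,"dz":-40,"gripper":20},{"ax":0,"ay":0,"az":0,"dx":0,"dy":0,"dz":-40,"gripper":20},{"ax":0,"ay":0,"az":0,"dx":0,"dy":0,"dz":-45,"gripper":20},{"ax":0,"ay":0,"az":0,"dx":0,"dy":0,"dz":0,"gripper":20},{"ax":0,"ay":0,"az":0,"dx":0,"dy":0,"dz":0,"gripper":20}]' 15;python3 go.py .5317 -.331 .17 -5.4
```

```text
time: 54.05
position: [0.5199, -0.04, 0.0212]
tool_rot: [0.74, 0.672, -0.001, 0.002]
ft_force: [-0.4, -1.2, 2.5]
grip_width: 0.0268
time: 54.65
position: [0.5198, -0.0393, 0.1718]
tool_rot: [0.74, 0.672, -0.001, 0.002]
ft_force: [-0.6, -0.1, -0.9]
grip_width: 0.0273
t 54.65 pos [ 0.5198 -0.0393  0.1718] grip 0.0273 F [-0.6 -0.1 -0.9] q6 -0.19
shift first mm [-289.2   39.9    3.1] | after turn mm [-289.3   39.3    1.8] | turn rad [ 0.003  0.004 -0.002] rows>= 0.0 5.8
```

```bash
python3 -m inch '[{"ax":0,"ay":0,"az":0,"dx":-25,"dy":4,"dz":0,"gripper":20},{"ax":0,"ay":0,"az":0,"dx":-43,"dy":6,"dz":0,"gripper":20},{"ax":0,"ay":0,"az":0,"dx":-43,"dy":6,"dz":0,"gripper":20},{"ax":0,"ay":0,"az":0,"dx":-43,"dy":6,"dz":0,"gripper":20},{"ax":0,"ay":0,"az":0,"dx":-43,"dy":6,"dz":0,"gripper":20},{"ax":0,"ay":0,"az":0,"dx":-43,"dy":6,"dz":0,"gripper":20},{"ax":0,"ay":0,"az":0,"dx":-32,"dy":4,"dz":0,"gripper":20},{"ax":0,"ay":0,"az":0,"dx":-15,"dy":2,"dz":0,"gripper":20}]' 15;python3 -m inch '[{"ax":0,"ay":0.1,"az":0,"dx":0,"dy":0,"dz":0,"gripper":20},{"ax":0,"ay":0.1,"az":0,"dx":0,"dy":0,"dz":0,"gripper":20},{"ax":0,"ay":0.1,"az":0,"dx":0,"dy":0,"dz":0,"gripper":20},{"ax":0,"ay":0,"az":0,"dx":-8,"dy":0,"dz":25,"gripper":20},{"ax":0,"ay":0,"az":0,"dx":-8,"dy":0,"dz":25,"gripper":20},{"ax":0,"ay":0,"az":0,"dx":0,"dy":0,"dz":0,"gripper":20},{"ax":0,"ay":0,"az":0,"dx":0,"dy":0,"dz":0,"gripper":20}]';python3 go.py .5317 -.331 .053 -5.4 17.2
```

```text
time: 55.45
position: [0.5304, -0.3313, 0.169]
tool_rot: [0.741, 0.671, -0.002, -0.0]
ft_force: [0.4, -0.5, 0.7]
grip_width: 0.0273
time: 56.15
position: [0.5309, -0.3278, 0.1178]
tool_rot: [0.732, 0.665, 0.109, -0.101]
ft_force: [-0.1, -0.4, 0.8]
grip_width: 0.0275
t 56.15 pos [ 0.5309 -0.3278  0.1178] grip 0.0275 F [-0.1 -0.4  0.8] q6 -0.85
shift first mm [-22.1   1.3  61. ] | after turn mm [-22.1   1.1  61. ] | turn rad [-0.002  0.001 -0.003] rows>= 0.0 1.3
```

```bash
python3 -m inch '[{"ax":0,"ay":0,"az":0,"dx":-8,"dy":0.5,"dz":22,"gripper":20},{"ax":0,"ay":0,"az":0,"dx":-8,"dy":0.5,"dz":22,"gripper":20},{"ax":0,"ay":0,"az":0,"dx":-6,"dy":0,"dz":16,"gripper":20},{"ax":0,"ay":0,"az":0,"dx":0,"dy":0,"dz":0,"gripper":20},{"ax":0,"ay":0,"az":0,"dx":0,"dy":0,"dz":0,"gripper":45},{"ax":0,"ay":0,"az":0,"dx":0,"dy":0,"dz":0,"gripper":45},{"ax":0,"ay":0,"az":0,"dx":0,"dy":0,"dz":0,"gripper":45},{"ax":0,"ay":0,"az":0,"dx":0,"dy":0,"dz":0,"gripper":45}]';python3 -m inch '[{"ax":0,"ay":0,"az":0,"dx":0,"dy":0,"dz":-20,"gripper":45},{"ax":0,"ay":0,"az":0,"dx":0,"dy":0,"dz":-40,"gripper":50},{"ax":0,"ay":0,"az":0,"dx":0,"dy":0,"dz":-40,"gripper":55},{"ax":0,"ay":0,"az":0,"dx":0,"dy":0,"dz":-30,"gripper":55},{"ax":0,"ay":-0.1,"az":0,"dx":0,"dy":0,"dz":0,"gripper":55},{"ax":0,"ay":-0.1,"az":0,"dx":0,"dy":0,"dz":0,"gripper":55},{"ax":0,"ay":-0.1,"az":0,"dx":0,"dy":0,"dz":0,"gripper":55},{"ax":0,"ay":0,"az":0,"dx":0,"dy":0,"dz":0,"gripper":55}]'; python3 pods.py p6; python3 go.py .4576 -.041 .06 -5.4
```

```text
time: 56.95
position: [0.5324, -0.3334, 0.0559]
tool_rot: [0.732, 0.665, 0.109, -0.099]
ft_force: [0.2, 0.3, 0.4]
grip_width: 0.0386
time: 57.75
position: [0.5285, -0.3678, 0.1803]
tool_rot: [0.739, 0.673, -0.001, 0.001]
ft_force: [0.6, -0.1, -0.2]
grip_width: 0.0478
scene pod 133 457.9 -42.4 r 14.4 z 0.0356
scene board [ 445.5 -294.5] [ 7.4 53. ] 84.0 0.1275
scene board [ 534.9 -303.2] [ 7.9 58. ] 84.9 0.1274
scene board [ 621.5 -310.3] [ 7.8 55.4] 84.5 0.1274
side pod 143 455.9 -38.6 r 13.6 z 0.0382
side board [ 619.  -306.5] [11.4 53.8] 85.4 0.1294
side board [ 532.3 -299.8] [11.1 53.2] 85.0 0.1301
side board [ 441.9 -290.8] [15.3 55.4] 85.5 0.1287
t 57.85 pos [ 0.5287 -0.3705  0.1798] grip 0.0479 F [-0.9 -0.3 -0.2] q6 -0.69
shift first mm [ 321.5 -102.2  119.1] | after turn mm [ 321.3 -101.8  119.8] | turn rad [-0.     0.002 -0.001] rows>= 0.0 7.2
```

View pics/p6scene.png

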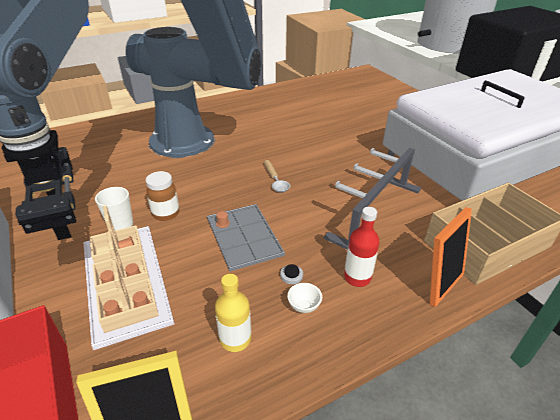

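Five capsules are in; the last one stands at (223,217).

```bash
python3 -m inch '[{"ax":0,"ay":0,"az":0,"dx":25,"dy":-8,"dz":0,"gripper":55},{"ax":0,"ay":0,"az":0,"dx":44,"dy":-14,"dz":0,"gripper":55},{"ax":0,"ay":0,"az":0,"dx":44,"dy":-14,"dz":0,"gripper":55},{"ax":0,"ay":0,"az":0,"dx":44,"dy":-14,"dz":18,"gripper":55},{"ax":0,"ay":0,"az":0,"dx":44,"dy":-14,"dz":20,"gripper":55},{"ax":0,"ay":0,"az":0,"dx":44,"dy":-14,"dz":20,"gripper":55},{"ax":0,"ay":0,"az":0,"dx":44,"dy":-14,"dz":20,"gripper":55},{"ax":0,"ay":0,"az":0,"dx":33,"dy":-10,"dz":20,"gripper":55}]';python3 -m inch '[{"ax":0,"ay":0,"az":0,"dx":4,"dy":-2,"dz":18,"gripper":55},{"ax":0,"ay":0,"az":0,"dx":0,"dy":0,"dz":0,"gripper":55},{"ax":0,"ay":0,"az":0,"dx":0,"dy":0,"dz":0,"gripper":55}]'; python3 go.py .4576 -.041 .02 -5.4
```

```text
time: 58.65
position: [0.4576, -0.0406, 0.0799]
tool_rot: [0.741, 0.672, -0.001, 0.0]
ft_force: [1.0, 0.2, 0.3]
grip_width: 0.0479
time: 58.95
position: [0.4576, -0.0388, 0.0625]
tool_rot: [0.741, 0.672, -0.001, 0.001]
ft_force: [-0.0, 0.0, -0.7]
grip_width: 0.0482
t 58.95 pos [ 0.4576 -0.0388  0.0625] grip 0.0482 F [-0.   0.  -0.7] q6 -0.22
shift first mm [-2.1  0.2 42.5] | after turn mm [-2.2  0.2 42.5] | turn rad [-0.     0.003 -0.004] rows>= 0.0 0.9
```

```bash
python3 -m inch '[{"ax":0,"ay":0,"az":0,"dx":-1.5,"dy":0,"dz":5,"gripper":55},{"ax":0,"ay":0,"az":0,"dx":0,"dy":0,"dz":15,"gripper":55},{"ax":0,"ay":0,"az":0,"dx":0,"dy":0,"dz":22,"gripper":55},{"ax":0,"ay":0,"az":0,"dx":0,"dy":0,"dz":0,"gripper":55},{"ax":0,"ay":0,"az":0,"dx":0,"dy":0,"dz":0,"gripper":20},{"ax":0,"ay":0,"az":0,"dx":0,"dy":0,"dz":0,"gripper":20},{"ax":0,"ay":0,"az":0,"dx":0,"dy":0,"dz":0,"gripper":20},{"ax":0,"ay":0,"az":0,"dx":0,"dy":0,"dz":0,"gripper":20}]' 15;python3 -m inch '[{"ax":0,"ay":0,"az":0,"dx":0,"dy":0,"dz":-25,"gripper":20},{"ax":0,"ay":0,"az":0,"dx":0,"dy":0,"dz":-40,"gripper":20},{"ax":0,"ay":0,"az":0,"dx":0,"dy":0,"dz":-40,"gripper":20},{"ax":0,"ay":0,"az":0,"dx":0,"dy":0,"dz":-45,"gripper":20},{"ax":0,"ay":0,"az":0,"dx":0,"dy":0,"dz":0,"gripper":20},{"ax":0,"ay":0,"az":0,"dx":0,"dy":0,"dz":0,"gripper":20}]' 15;python3 go.py .441 -.323 .17 -5.4
```

```text
time: 59.75
position: [0.4568, -0.0395, 0.0215]
tool_rot: [0.74, 0.672, -0.001, 0.002]
ft_force: [-0.4, 0.4, 3.2]
grip_width: 0.0274
time: 60.35
position: [0.4568, -0.0388, 0.172]
tool_rot: [0.74, 0.672, -0.001, 0.002]
ft_force: [-0.5, 0.5, 0.4]
grip_width: 0.0276
t 60.35 pos [ 0.4568 -0.0388  0.172 ] grip 0.0276 F [-0.5  0.5  0.4] q6 -0.23
shift first mm [-284.4   11.5    3.2] | after turn mm [-284.5   11.     2. ] | turn rad [ 0.003  0.004 -0.002] rows>= 0.0 5.7
```

```bash
python3 -m inch '[{"ax":0,"ay":0,"az":0,"dx":-25,"dy":1,"dz":0,"gripper":20},{"ax":0,"ay":0,"az":0,"dx":-43,"dy":2,"dz":0,"gripper":20},{"ax":0,"ay":0,"az":0,"dx":-43,"dy":2,"dz":0,"gripper":20},{"ax":0,"ay":0,"az":0,"dx":-43,"dy":2,"dz":0,"gripper":20},{"ax":0,"ay":0,"az":0,"dx":-43,"dy":2,"dz":0,"gripper":20},{"ax":0,"ay":0,"az":0,"dx":-43,"dy":2,"dz":0,"gripper":20},{"ax":0,"ay":0,"az":0,"dx":-30,"dy":1,"dz":0,"gripper":20},{"ax":0,"ay":0,"az":0,"dx":-14,"dy":0,"dz":0,"gripper":20}]' 15;python3 -m inch '[{"ax":0,"ay":0.1,"az":0,"dx":0,"dy":0,"dz":0,"gripper":20},{"ax":0,"ay":0.1,"az":0,"dx":0,"dy":0,"dz":0,"gripper":20},{"ax":0,"ay":0.1,"az":0,"dx":0,"dy":0,"dz":0,"gripper":20},{"ax":0,"ay":0,"az":0,"dx":-8,"dy":0,"dz":25,"gripper":20},{"ax":0,"ay":0,"az":0,"dx":-8,"dy":0,"dz":25,"gripper":20},{"ax":0,"ay":0,"az":0,"dx":0,"dy":0,"dz":0,"gripper":20},{"ax":0,"ay":0,"az":0,"dx":0,"dy":0,"dz":0,"gripper":20}]';python3 go.py .441 -.323 .054 -5.4 17.2;python3 - <<'E'
from h import *
cap('scene','s16')
cap('side','s16b')
E
```

```text
time: 61.15
position: [0.44, -0.3248, 0.1696]
tool_rot: [0.741, 0.671, -0.002, -0.0]
ft_force: [1.0, 0.3, 0.5]
grip_width: 0.0274
time: 61.85
position: [0.4404, -0.3216, 0.1183]
tool_rot: [0.732, 0.665, 0.11, -0.101]
ft_force: [0.5, 0.6, -0.1]
grip_width: 0.0273
t 61.85 pos [ 0.4404 -0.3216  0.1183] grip 0.0273 F [ 0.5  0.6 -0.1] q6 -0.97
shift first mm [-20.3   0.9  61.1] | after turn mm [-20.3   0.7  61.1] | turn rad [-0.002  0.001 -0.002] rows>= 0.0 1.3
```

View pics/s16.png

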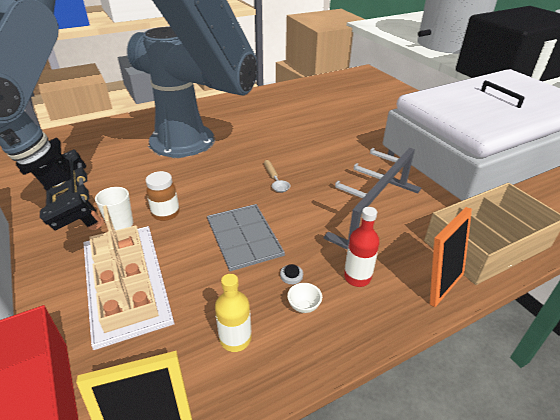

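View pics/s16b.png

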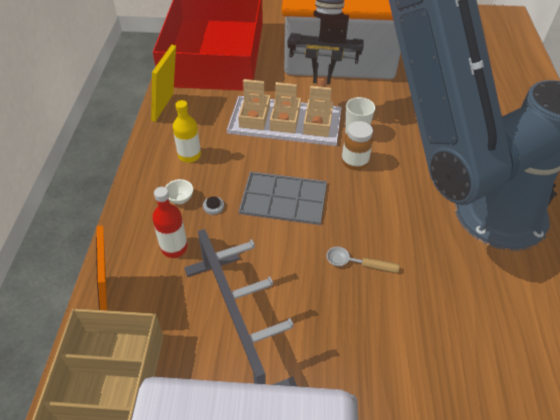

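The last capsule is over the third caddy's far compartment and the gripper is clear of the cup. I'll lower it and release.

```bash
python3 -m inch '[{"ax":0,"ay":0,"az":0,"dx":-8,"dy":0.5,"dz":22,"gripper":20},{"ax":0,"ay":0,"az":0,"dx":-7,"dy":0,"dz":22,"gripper":20},{"ax":0,"ay":0,"az":0,"dx":-5,"dy":0,"dz":16,"gripper":20},{"ax":0,"ay":0,"az":0,"dx":0,"dy":0,"dz":0,"gripper":20},{"ax":0,"ay":0,"az":0,"dx":0,"dy":0,"dz":0,"gripper":45},{"ax":0,"ay":0,"az":0,"dx":0,"dy":0,"dz":0,"gripper":45},{"ax":0,"ay":0,"az":0,"dx":0,"dy":0,"dz":0,"gripper":45},{"ax":0,"ay":0,"az":0,"dx":0,"dy":0,"dz":0,"gripper":45}]';python3 -m inch '[{"ax":0,"ay":0,"az":0,"dx":0,"dy":0,"dz":-20,"gripper":45},{"ax":0,"ay":0,"az":0,"dx":0,"dy":0,"dz":-40,"gripper":45},{"ax":0,"ay":0,"az":0,"dx":0,"dy":0,"dz":-40,"gripper":30},{"ax":0,"ay":0,"az":0,"dx":0,"dy":0,"dz":-40,"gripper":0},{"ax":0,"ay":-0.1,"az":0,"dx":0,"dy":0,"dz":0,"gripper":0},{"ax":0,"ay":-0.1,"az":0,"dx":0,"dy":0,"dz":0,"gripper":0},{"ax":0,"ay":-0.1,"az":0,"dx":0,"dy":0,"dz":0,"gripper":0},{"ax":0,"ay":0,"az":0,"dx":0,"dy":0,"dz":0,"gripper":0}]'; python3 pods.py p7; python3 go.py .6885 .0285 .10 -5.4
```

```text
time: 62.75
position: [0.4415, -0.3253, 0.0568]
tool_rot: [0.732, 0.665, 0.109, -0.099]
ft_force: [0.3, -0.9, -0.6]
grip_width: 0.0387
time: 63.55
position: [0.437, -0.3625, 0.1906]
tool_rot: [0.739, 0.673, -0.001, 0.0]
ft_force: [0.4, 0.4, -0.1]
grip_width: 0.0027
scene board [ 445.4 -294.6] [ 7.3 54.2] 84.4 0.1273
scene board [ 535.1 -303.5] [ 7.7 58. ] 84.8 0.1277
scene board [ 621.5 -310.2] [ 8.  55.8] 84.5 0.1277
side board [ 618.8 -309.1] [12.4 53.3] 85.0 0.1298
side board [ 532.1 -299.4] [12.7 53.4] 87.0 0.1297
side board [ 441.8 -292.3] [15.7 55.5] 83.9 0.1286
t 63.65 pos [ 0.4375 -0.3653  0.1902] grip 0.0010 F [-0.3 -0.6 -0.1] q6 -0.79
shift first mm [416.2 212.3  89.2] | after turn mm [415.7 212.8  90.2] | turn rad [-0.     0.002 -0.001] rows>= 0.0 9.5
```

View pics/p7scene.png

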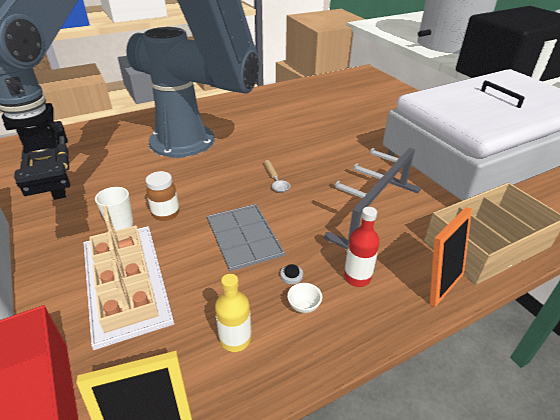

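All six compartments show a capsule: (101,248), (125,243), (107,276), (133,268), (110,307) and (141,298). Now the button.

```bash
python3 -m inch '[{"ax":0,"ay":0,"az":0,"dx":20,"dy":10,"dz":0,"gripper":0},{"ax":0,"ay":0,"az":0,"dx":40,"dy":20,"dz":0,"gripper":0},{"ax":0,"ay":0,"az":0,"dx":40,"dy":20,"dz":0,"gripper":0},{"ax":0,"ay":0,"az":0,"dx":40,"dy":20,"dz":0,"gripper":0},{"ax":0,"ay":0,"az":0,"dx":40,"dy":21,"dz":0,"gripper":0},{"ax":0,"ay":0,"az":0,"dx":40,"dy":21,"dz":0,"gripper":0},{"ax":0,"ay":0,"az":0,"dx":40,"dy":21,"dz":0,"gripper":0},{"ax":0,"ay":0,"az":0,"dx":40,"dy":20,"dz":0,"gripper":0}]';python3 -m inch '[{"ax":0,"ay":0,"az":0,"dx":40,"dy":20,"dz":10,"gripper":0},{"ax":0,"ay":0,"az":0,"dx":40,"dy":20,"dz":20,"gripper":0},{"ax":0,"ay":0,"az":0,"dx":36,"dy":18,"dz":30,"gripper":0},{"ax":0,"ay":0,"az":0,"dx":0,"dy":0,"dz":30,"gripper":0},{"ax":0,"ay":0,"az":0,"dx":0,"dy":0,"dz":0,"gripper":0},{"ax":0,"ay":0,"az":0,"dx":0,"dy":0,"dz":0,"gripper":0}]'; python3 go.py .6885 .0285 .04 -5.4;python3 - <<'E'
from h import *
c=cap('wrist','w17')
P=cloud(c);F=P.reshape(-1,3);C=c['img'].astype(int).reshape(-1,3)
k=(F[:,0]>.65)&(F[:,0]<.73)&(F[:,1]>-.02)&(F[:,1]<.07)&(C.max(1)<70)&(F[:,2]>.012)&(F[:,2]<.04)
if k.sum()>20:
  (a,b),r=cv2.minEnclosingCircle(F[k][:,:2].astype(np.float32)*1000);print(k.sum(),a,b,r,np.percentile(F[k][:,2],[5,50,95]))
E
```

```text
time: 64.45
position: [0.6201, -0.0815, 0.1883]
tool_rot: [0.741, 0.672, -0.001, 0.0]
ft_force: [0.9, -0.8, -0.0]
grip_width: 0.0002
time: 65.05
position: [0.6872, 0.0265, 0.0975]
tool_rot: [0.741, 0.672, -0.002, -0.0]
ft_force: [-0.4, 0.4, -0.4]
grip_width: 0.0003
t 65.05 pos [0.6872 0.0265 0.0975] grip 0.0003 F [-0.4  0.4 -0.4] q6 -0.02
shift first mm [ 2.3  1.3 57.5] | after turn mm [ 2.1  1.1 57.5] | turn rad [-0.003  0.003 -0.003] rows>= 0.0 1.2
1428 687.9825439453125 28.336801528930664 17.79764747619629 [0.02153941 0.02368051 0.02484704]
```

View pics/w17.png

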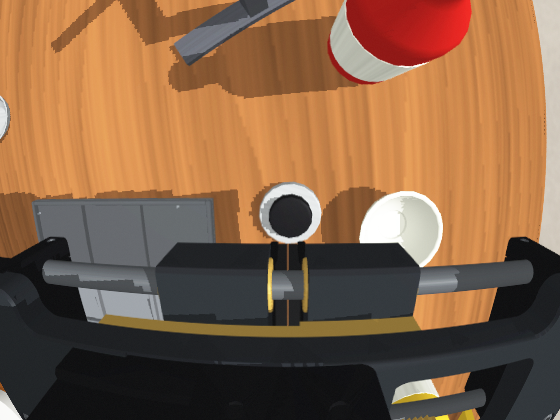

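The button at (290,214) lies straight ahead of the closed fingers. I'll descend, then press in small steps.

```bash
python3 -m inch '[{"ax":0,"ay":0,"az":0,"dx":2,"dy":1,"dz":25,"gripper":0},{"ax":0,"ay":0,"az":0,"dx":0,"dy":0,"dz":25,"gripper":0},{"ax":0,"ay":0,"az":0,"dx":0,"dy":0,"dz":15,"gripper":0},{"ax":0,"ay":0,"az":0,"dx":0,"dy":0,"dz":6,"gripper":0},{"ax":0,"ay":0,"az":0,"dx":0,"dy":0,"dz":3,"gripper":0},{"ax":0,"ay":0,"az":0,"dx":0,"dy":0,"dz":2,"gripper":0},{"ax":0,"ay":0,"az":0,"dx":0,"dy":0,"dz":0,"gripper":0}]'
```

```text
time: 65.8
position: [0.689, 0.0292, 0.0233]
tool_rot: [0.74, 0.672, -0.001, 0.002]
ft_force: [-0.4, 0.4, -0.1]
grip_width: 0.0005
```

```bash
python3 -m inch '[{"ax":0,"ay":0,"az":0,"dx":0,"dy":0,"dz":2,"gripper":0},{"ax":0,"ay":0,"az":0,"dx":0,"dy":0,"dz":2,"gripper":0},{"ax":0,"ay":0,"az":0,"dx":0,"dy":0,"dz":1.5,"gripper":0},{"ax":0,"ay":0,"az":0,"dx":0,"dy":0,"dz":0,"gripper":0}]'
```

```text
time: 66.2
position: [0.6892, 0.0292, 0.0174]
tool_rot: [0.74, 0.672, -0.001, 0.002]
ft_force: [0.9, 0.3, 3.2]
grip_width: 0.0003
```

```bash
python3 -m inch '[{"ax":0,"ay":0,"az":0,"dx":0,"dy":0,"dz":1.5,"gripper":0},{"ax":0,"ay":0,"az":0,"dx":0,"dy":0,"dz":1,"gripper":0},{"ax":0,"ay":0,"az":0,"dx":0,"dy":0,"dz":0,"gripper":0}]'
```

```text
time: 66.5
position: [0.6893, 0.0292, 0.0163]
tool_rot: [0.74, 0.672, -0.001, 0.002]
ft_force: [-0.4, -0.6, 11.7]
grip_width: 0.0007
```

The force jumped to 11.7 N and the tip stopped at 16.3 mm, so the button has bottomed out. I'll let go and rise.

```bash
python3 -m inch '[{"ax":0,"ay":0,"az":0,"dx":0,"dy":0,"dz":0,"gripper":0},{"ax":0,"ay":0,"az":0,"dx":0,"dy":0,"dz":-10,"gripper":0},{"ax":0,"ay":0,"az":0,"dx":0,"dy":0,"dz":-40,"gripper":0},{"ax":0,"ay":0,"az":0,"dx":0,"dy":0,"dz":-50,"gripper":0},{"ax":0,"ay":0,"az":0,"dx":0,"dy":0,"dz":-50,"gripper":0},{"ax":0,"ay":0,"az":0,"dx":0,"dy":0,"dz":-20,"gripper":0},{"ax":0,"ay":0,"az":0,"dx":0,"dy":0,"dz":0,"gripper":0},{"ax":0,"ay":0,"az":0,"dx":0,"dy":0,"dz":0,"gripper":0}]'; python3 pods.py p8; python3 - <<'E'
from h import *
c=cap('wrist','w18')
P=cloud(c);F=P.reshape(-1,3);C=c['img'].astype(int).reshape(-1,3)
k=(F[:,0]>.65)&(F[:,0]<.73)&(F[:,1]>-.02)&(F[:,1]<.07)&(C.max(1)<70)&(F[:,2]>.012)&(F[:,2]<.04)
print('button z',np.percentile(F[k][:,2],[5,50,95]),robot.get_obs()['ft_force'])
for n in ['p8scene','p8side']:
    c=load(n);P=cloud(c);F=P.reshape(-1,3);C=c['img'].astype(int).reshape(-1,3)
    hsv=cv2.cvtColor(c['img'],cv2.COLOR_RGB2HSV).reshape(-1,3)
    k=(F[:,0]>.38)&(F[:,0]<.68)&(F[:,1]>-.37)&(F[:,1]<-.23)&(F[:,2]>.01)&(F[:,2]<.06)&(hsv[:,0]<13)&(hsv[:,1]>110)
    N,L,S,_=cv2.connectedComponentsWithStats(k.reshape(420,560).astype(np.uint8))
    for i in range(1,N):
        if S[i,4]>15: q=P[L==i];print(n,S[i,4],np.round(q.mean(0),3),'ztop',round(np.percentile(q[:,2],95),3))
im=load('p8scene')['img'][200:360,60:200];cv2.imwrite('pics/z8.png',cv2.resize(im[:,:,::-1],None,fx=4,fy=3.7))
E
```

```text
time: 67.3
position: [0.6874, 0.03, 0.1837]
tool_rot: [0.74, 0.672, -0.002, 0.0]
ft_force: [-0.6, 0.9, -1.1]
grip_width: 0.0009
scene board [ 445.2 -294.6] [ 7.3 52.2] 83.8 0.1274
scene board [ 534.5 -303.3] [ 7.7 53.7] 85.1 0.1273
scene board [ 621.7 -310.2] [ 7.8 55.8] 84.5 0.1276
side board [ 619.6 -305.9] [13.3 53.7] 81.9 0.1302
side board [ 532.7 -300.9] [12.1 52.8] 85.1 0.1296
side board [ 441.7 -292.6] [11.  55.4] 84.8 0.1295
button z [0.02198425 0.02373223 0.02485744] [-0.82500562  0.09874065 -0.48249773]
p8scene 114 [ 0.45  -0.274  0.034] ztop 0.04
p8scene 116 [ 0.446 -0.325  0.036] ztop 0.04
p8scene 144 [ 0.542 -0.28   0.035] ztop 0.04
p8scene 137 [ 0.538 -0.33   0.036] ztop 0.04
p8scene 198 [ 0.627 -0.284  0.034] ztop 0.04
p8scene 210 [ 0.623 -0.338  0.034] ztop 0.04
p8side 16 [ 0.618 -0.34   0.041] ztop 0.044
p8side 18 [ 0.532 -0.332  0.04 ] ztop 0.043
p8side 26 [ 0.44  -0.325  0.04 ] ztop 0.042
p8side 32 [ 0.617 -0.281  0.039] ztop 0.042
p8side 49 [ 0.537 -0.277  0.04 ] ztop 0.043
p8side 54 [ 0.445 -0.269  0.039] ztop 0.044
```

View pics/z8.png

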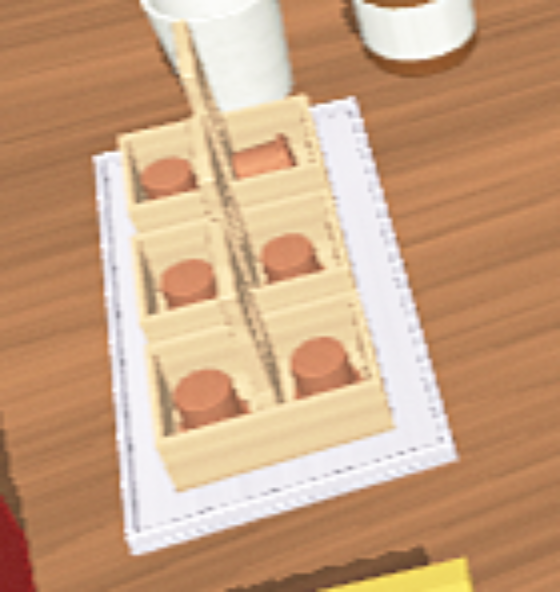

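View pics/p8side.png

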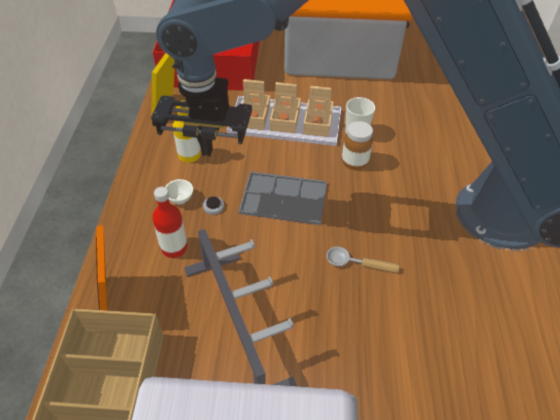

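All six compartments hold a capsule with its top at z about 40 mm, below the 44 mm rim. The one in the near caddy's right compartment, at (262,158) in the zoom, lies on its side but is well inside. The button is back up at its starting height. Handing in.

```bash
python3 - <<'E'
from h import *
print(robot.hand_in())
E
```

```text
the job is handed in; nothing more can be done
None
```

I moved all three caddies from the rack to the serving tray and put one capsule in each of their six compartments. Then I pressed the call button fully down and let go. The job was handed in at about 67 s of the 210 s allowed, and hand-in reports no verdict.

**Last checks before hand-in:**
- **Caddies:** their handle boards stand in a row at about (0.620, -0.309), (0.534, -0.302) and (0.443, -0.293). Their tops are about 127 mm above the table, as expected for caddies standing on the tray floor.
- **Capsules:** I saw one in every compartment, with tops near 40 mm, below the 44 mm caddy rims. The one in the right-hand compartment of the caddy nearest the robot lies on its side instead of standing, but it is well inside.
- **Button:** I pressed until the fingers stopped at 16.3 mm with the force at 11.7 N, well above the 4 N spring. Afterwards the button read the same height as before the press.
- **Bystanders:** they looked unmoved in the last picture; I did not measure them again.
- **Gripper:** it was empty and clear of everything.

The scene and side cameras disagreed by 2 to 4 mm on positions, so I worked with averages. I saw no capsule knocked aside during the run.

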